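Load four glass vials into their lead shields

TASK

Get the shields ready for dispensing: put each of the four empty glass vials into the open lead shield of its own size, the smallest vial in the shield with the smallest bore and so on up to the largest, each standing upright on the bottom of the bore. It is glass: lower each vial in instead of dropping it, knock none over, and leave the carry pot and the spray bottle where they stand.

Things in the scene. Friction and masses are not known exactly. Their poses are not given: they have to be found in the camera images.
- vial_xs: the smallest vial: upright clear glass cylinder with a white blank label, 22 mm across, 40 mm tall in all (empty, light). A crimped aluminium cap, 20 mm across, forms its top 8 mm; below it a neck 17 mm across and 6 mm high, then the sloping shoulder. Stands loose on the bench. Origin: centre of its underside; z up along its axis
- vial_s: the second smallest vial: upright clear glass cylinder with a white blank label, 32 mm across, 58 mm tall in all (empty, light). A crimped aluminium cap, 20 mm across, forms its top 8 mm; below it a neck 17 mm across and 6 mm high, then the sloping shoulder. Stands loose on the bench. Origin: centre of its underside; z up along its axis
- vial_m: the second largest vial: upright clear glass cylinder with a white blank label, 42 mm across, 73 mm tall in all (empty, light). A crimped aluminium cap, 20 mm across, forms its top 8 mm; below it a neck 17 mm across and 6 mm high, then the sloping shoulder. Stands loose on the bench. Origin: centre of its underside; z up along its axis
- vial_l: the largest vial: upright clear glass cylinder with a white blank label, 52 mm across, 95 mm tall in all (empty, light). A crimped aluminium cap, 20 mm across, forms its top 8 mm; below it a neck 17 mm across and 6 mm high, then the sloping shoulder. Stands loose on the bench. Origin: centre of its underside; z up along its axis
- shield_xs: the smallest vial shield: dark lead cylinder 58 mm across and 32 mm high, open at the top, heavy, standing loose on the bench. Its round, paler bore is 30 mm across (40 mm at the bevelled mouth, bevel 5 mm deep at 45 degrees) and 20 mm deep; the bore's flat floor lies 12 mm above the underside. The 22 mm vial belongs in it and then stands 20 mm proud of the rim. Origin: centre of its underside; z up
- shield_s: the second smallest vial shield: dark lead cylinder 70 mm across and 46 mm high, open at the top, heavy, standing loose on the bench. Its round, paler bore is 40 mm across (50 mm at the bevelled mouth, bevel 5 mm deep at 45 degrees) and 34 mm deep; the bore's flat floor lies 12 mm above the underside. The 32 mm vial belongs in it and then stands 24 mm proud of the rim. Origin: centre of its underside; z up
- shield_m: the second largest vial shield: dark lead cylinder 80 mm across and 57 mm high, open at the top, heavy, standing loose on the bench. Its round, paler bore is 50 mm across (60 mm at the bevelled mouth, bevel 5 mm deep at 45 degrees) and 45 mm deep; the bore's flat floor lies 12 mm above the underside. The 42 mm vial belongs in it and then stands 28 mm proud of the rim. Origin: centre of its underside; z up
- shield_l: the largest vial shield: dark lead cylinder 92 mm across and 74 mm high, open at the top, heavy, standing loose on the bench. Its round, paler bore is 60 mm across (70 mm at the bevelled mouth, bevel 5 mm deep at 45 degrees) and 62 mm deep; the bore's flat floor lies 12 mm above the underside. The 52 mm vial belongs in it and then stands 33 mm proud of the rim. Origin: centre of its underside; z up
- carry_pot: bystander: stainless lidded carry pot, 118 mm across, 156 mm high, folded-down bail handle towards its -x side (reaches 70 mm from its axis). Stands at the right of the work. Origin: centre of its underside
- spray_bottle: bystander: white spray bottle with grey trigger head, 76 mm across, 203 mm high. Stands at the left of the work. Origin: centre of its underside
Mind the look-alikes: they are no part of the job. Leave any purple look-alike of the vial_l alone.

How it is judged:
At the end, for the whole second after the job is handed in: Each vial stands in the shield of its own size: underside on the bore's floor (12 mm above the shield's underside, within 4 mm), axes within 9 mm, leaning less than 7 degrees, released and at rest (horizontal distance between vial_xs and shield_xs below 0.009 m and z of vial_xs in the frame of shield_xs between 0.008 and 0.016 m and angle between each of vial_xs, vial_s, vial_m, vial_l's own z axis and vertical below 0.12 rad and linear speed of each of vial_xs, vial_s, vial_m, vial_l below 0.02 m/s and horizontal distance between vial_s and shield_s below 0.009 m and z of vial_s in the frame of shield_s between 0.008 and 0.016 m and horizontal distance between vial_m and shield_m below 0.009 m and z of vial_m in the frame of shield_m between 0.008 and 0.016 m and horizontal distance between vial_l and shield_l below 0.009 m and z of vial_l in the frame of shield_l between 0.008 and 0.016 m); the robot touches nothing.
It fails at once if a vial is knocked over (leans more than about 40 degrees) (angle between any of vial_xs, vial_s, vial_m, vial_l's own z axis and vertical above 0.7 rad).
It fails at once if a vial is dropped or thrown into its shield (moves faster than 0.6 m/s inside the bore, a free fall of about 20 mm) ((horizontal distance between vial_xs and shield_xs below 0.03 m and z of vial_xs in the frame of shield_xs below 0.032 m and linear speed of vial_xs above 0.6 m/s) or (horizontal distance between vial_s and shield_s below 0.03 m and z of vial_s in the frame of shield_s below 0.046 m and linear speed of vial_s above 0.6 m/s) or (horizontal distance between vial_m and shield_m below 0.03 m and z of vial_m in the frame of shield_m below 0.057 m and linear speed of vial_m above 0.6 m/s) or (horizontal distance between vial_l and shield_l below 0.03 m and z of vial_l in the frame of shield_l below 0.074 m and linear speed of vial_l above 0.6 m/s)).
It fails at once if the carry pot or the spray bottle is shifted by more than 30 mm or toppled (distance of any of carry_pot, spray_bottle from where it was at the start of the episode above 0.03 m or angle between any of carry_pot, spray_bottle's own z axis and vertical above 0.4 rad).
It also fails if it takes over 93 s, if anything falls off the work surface, if the arm or the gripper's body presses on something with over 40 N, if the wrist force passes 120 N, or if a joint passes its speed limit or range.

ROBOT

A 7-joint arm with a two-finger parallel gripper is mounted at the origin on the work surface. World frame = base frame: x ahead of the robot, y to its left, z up, the work surface at z = 0. Lengths are in m, angles in rad, forces in N, time in s.
With the tool pointing down it reaches from about 0.35 to 0.9 m from the base axis. Payload 8.1 kg.
Tool frame: the origin (TCP) lies at the very end of the fingers, on their centre line; the grasp point (between the pads) lies 19 mm behind it (grip_point_offset is the distance from the TCP to the grasp point, in m); z points along the fingers, x is the direction in which the jaws open and shut, and the axes are right-handed (so a half turn about z gives the same grasp; the last joint's range is limited). The gripper opens to 92 mm and grips with 3 to 60 N. Pads are 19 mm wide; open, the fingers measure 130 mm over their backs; the gripper's body (75 mm by 190 mm) begins 47 mm behind the grasp point.
Start: joints at [-1.359, 0.434, 0.025, 1.573, -0.012, 1.134, -0.075], TCP at [0.194, 0.594, 0.227] pointing down, gripper open.
Joint ranges: [-2.62, 2.62], [-0.44, 2.09], [-1.27, 1.32], [0.08, 2.57], [-1.32, 4.46], [0.12, 2], [-2.74, 2.74]. Speed limits (rad/s): [2.22, 2.22, 3.01, 3.01, 3.14, 3.14, 3.14].

INTERFACE

Orientations are given as a rotation vector (axis times angle).
In Python, from cell import observe, get_image, camera_model, sign_off, grip_point_offset gives the robot as it stands.
- The arm moves only by the tool play_rows, never from a script. Its argument "rows" is a list of rows, each a list of 7 numbers: the shift along the tool's x, y, z as a fraction of full scale, then the turn, a rotation vector about the tool's x, y, z as a fraction of full scale, then the closure, from -1 (fully open) to 1 (shut). A call has 1 to 5 rows; each row shifts and turns the pose as measured when the row begins, along the tool's axes as they then stand; what a row does not reach is not made up. Full scale, the value 1, is 0.15 m for a shift and 0.5 rad for a turn. A row lasts 1/10 s, in which the tool goes at most 50 mm and 8.59 degrees, less where a joint would pass 70% of its speed; a pose out of reach is approached as far as the arm can. A call with a number of a shift or a turn outside -1 to 1 is refused whole. A call with a gripper value outside its range is refused whole. The fingers move at their own pace and stop on an object; "force" is the grip in N (left out, the last holds). Time passes only in rows, so rows that do not move let the fingers close. It gives the time, the measured TCP pose, the force and the opening at its end, in the units of the state.
- observe(): the state, without advancing time (a new reading comes with each control period).
- get_image(name): name is "scene" or "top" or "wrist"; returns the picture (384x512x3 uint8, blue, green, red); there is no depth.
- camera_model(name): a dict with "K" (3x3 intrinsics, pixels), "dist" ([k1, k2, p1, p2, k3] as OpenCV has them; the pictures are not rectified), "R" (3x3) and "t" (3): a world point X has camera coordinates R X + t. Camera axes: x right, y down, z forward; pixel columns grow to the right and rows downward; lengths in m; the calibration is good to about 2 mm. A picture is of the moment at which its call begins: read the wrist's pose just before it. camera_model takes no time and is no camera call; for the wrist camera it gives the pose at the moment of the call.
- sign_off(): hands the job in, once; it reports no verdict.
The state is a dict: "clock": time; "joints": joint angles; "dq": joint speeds; "joint_efforts": joint torques, N m; "position": TCP position; "ee_rot": TCP orientation; "force": force on the tool from outside, world axes, zero at the start; "ft_torque": the same for the moment, N m; "width": opening from 0.0 (shut) to 1.0 (fully open).
Only numpy, scipy, OpenCV 4.12 (cv2) and the standard library are available. Lean on these libraries where they do the work, as an engineer would, in place of code of your own. Each camera call takes 0.05 s, during which the arm holds its last target.

## Working session

There is one attempt and no reset: what is moved stays moved. The work goes in short steps, Python scripts to look and compute and a tool call to move; the robot and the scene stay as the last step left them, time stands still between calls to the robot, and variables do not carry over. Pictures are saved under pics/ and viewed, and the job is handed in when it is done.

Besides the shell and the picture viewer there is one more tool, called as name([rows], argument=value, ...), one row to a line, values as JSON. play_rows: Moves the arm, as the interface text tells. Its arguments: {"type":"object","properties":{"rows":{"type":"array","items":{"type":"array","items":{"type":"number"}}},"force":{"type":"number"}},"required":["rows"]}

```bash
ls; mkdir -p pics; python3 - <<'E'
from cell import *
import cv2
print(observe()); print(grip_point_offset)
for n in ["scene","top","wrist"]:
    cv2.imwrite(f"pics/{n}0.png",get_image(n))
    m=camera_model(n); print(n,m)
E
```

```text
pics
{'clock': 0.0, 'joints': array([-1.3585874 ,  0.43524517,  0.0249406 ,  1.5741317 , -0.01158852,
        1.13397545, -0.07507831]), 'dq': array([ 0.00049801, -0.00035147, -0.00217642, -0.00061263,  0.00124042,
       -0.00037856, -0.00013082]), 'joint_efforts': array([-2.35045318e-04, -6.67851520e+01,  9.84890722e-01, -3.14450276e+01,
       -6.04215777e-02,  4.33290994e-02,  1.69922187e-04]), 'position': array([0.19340057, 0.59377163, 0.22591743]), 'ee_rot': array([ 2.54135545e+00,  1.84511419e+00, -1.91159392e-03]), 'force': array([ 0.45865951, -0.7955436 ,  0.62829722]), 'ft_torque': array([0.01574589, 0.00588907, 0.02787352]), 'width': 1.001469410981191}
0.0188
scene {'K': array([[433.08087176,   0.        , 259.46147593],
       [  0.        , 433.08087176, 192.62079028],
       [  0.        ,   0.        ,   1.        ]]), 'dist': array([-0.01350434,  0.        ,  0.        ,  0.        ,  0.        ]), 'R': array([[-0.73561839,  0.67711728, -0.01943643],
       [ 0.46976181,  0.48925535, -0.73481497],
       [-0.48804653, -0.5496739 , -0.67798907]]), 't': array([ 0.395105
[... 271 characters left out ...]
    ]), 'R': array([[ 0.00578334, -0.99995801, -0.00710801],
       [-0.98441933, -0.00444397, -0.17578063],
       [ 0.17574166,  0.00801386, -0.9844037 ]]), 't': array([-0.01882711,  0.52992295,  1.1845513 ])}
wrist {'K': array([[340.63595228,   0.        , 256.9568432 ],
       [  0.        , 340.63595228, 190.77864913],
       [  0.        ,   0.        ,   1.        ]]), 'dist': array([-0.06935172,  0.        ,  0.        ,  0.        ,  0.        ]), 'R': array([[ 3.09287854e-01,  9.50968062e-01, -8.76660116e-04],
       [ 9.19978354e-01, -2.98975248e-01,  2.53482995e-01],
       [ 2.40792133e-01, -7.92057199e-02, -9.67339445e-01]]), 't': array([-0.62485448, -0.03073341,  0.38913402])}
```

View pics/scene0.png

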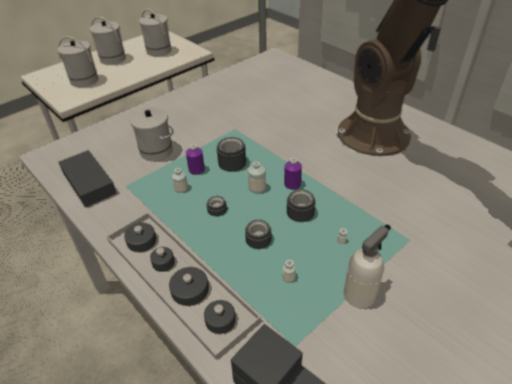

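View pics/top0.png

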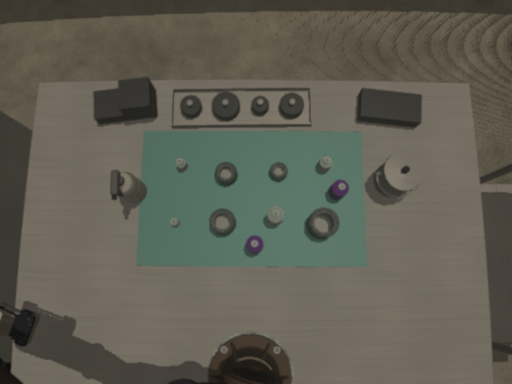

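View pics/wrist0.png

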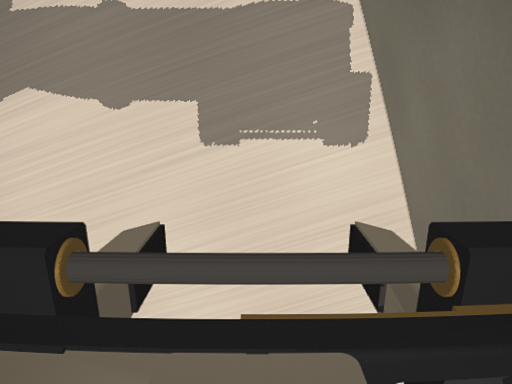

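Top view: the four white vials are at about (181,164), (174,222), (326,162) and (275,215). The purple look-alikes are at (340,189) and (255,245), and the shields at (226,174), (279,172), (222,222) and (323,223). I'll enlarge to confirm.

```bash
python3 - <<'E'
import cv2
a=cv2.imread("pics/top0.png")[125:270,135:370]
cv2.imwrite("pics/topc.png",cv2.resize(a,None,fx=3.4,fy=3.4,interpolation=cv2.INTER_CUBIC))
a=cv2.imread("pics/scene0.png")[125:295,145:395]
cv2.imwrite("pics/scenec.png",cv2.resize(a,None,fx=3.2,fy=3.2,interpolation=cv2.INTER_CUBIC))
E
```

```text
(no output)
```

View pics/topc.png

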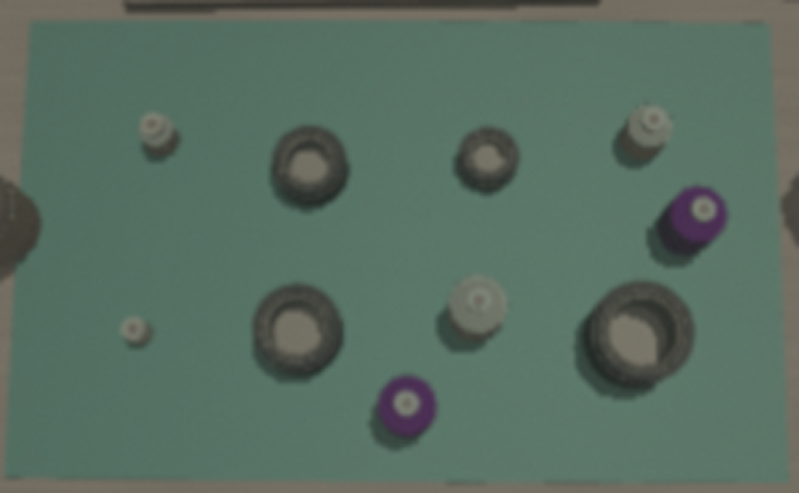

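View pics/scenec.png

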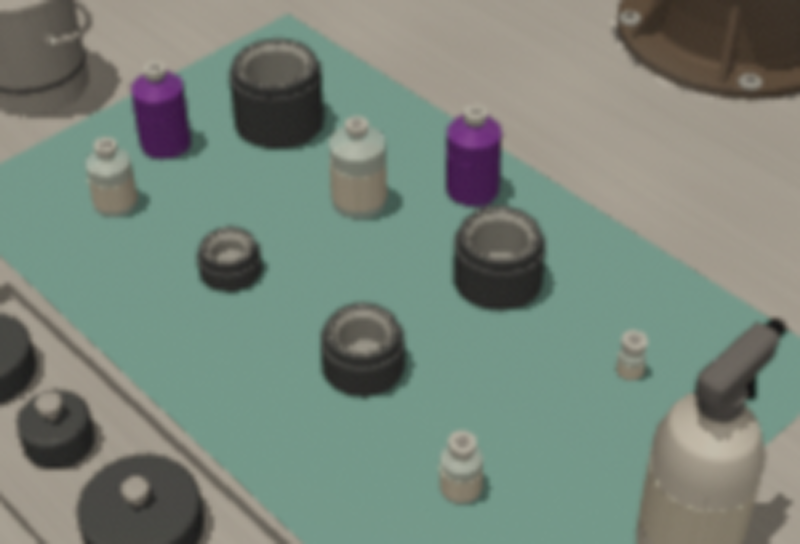

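```bash
cat > h.py <<'E'
import numpy as np, cv2
from cell import *
from scipy.spatial.transform import Rotation as Ro
def ray(m,px):
    u=cv2.undistortPoints(np.array([[px]],float),m["K"],m["dist"])[0,0]
    d=m["R"].T@np.array([u[0],u[1],1]); c=-m["R"].T@m["t"]
    return c,d
def plane(m,px,z):
    c,d=ray(m,px); return c+d*(z-c[2])/d[2]
def proj(m,X):
    return cv2.projectPoints(np.array(X,float).reshape(-1,1,3),cv2.Rodrigues(m["R"])[0],m["t"],m["K"],m["dist"])[0][:,0]
def tri(ms,pxs):
    A=np.zeros((3,3));b=np.zeros(3)
    for m,p in zip(ms,pxs):
        c,d=ray(m,p);d/=np.linalg.norm(d);P=np.eye(3)-np.outer(d,d);A+=P;b+=P@c
    return np.linalg.solve(A,b)
E
python3 - <<'E'
from h import *
m=camera_model("top"); im=cv2.imread("pics/top0.png")
hsv=cv2.cvtColor(im,cv2.COLOR_BGR2HSV)
g=((hsv[...,1]<60)).astype(np.uint8)*255
g[:133]=0;g[265:]=0;g[:,:142]=0;g[:,362:]=0
n,l,st,ce=cv2.connectedComponentsWithStats(g)
for i in range(1,n):
    if st[i,4]>8: print(st[i],ce[i].round(1))
gray=im.max(2)
for name,(u,v),z in [("xs",(174,222),.04),("s",(181,163),.058),("m",(327,161),.073),("l",(275.7,213.5),.095)]:
    w=7 if name!="l" else 4
    u0,v0=int(u),int(v)
    p=gray[v0-w:v0+w+1,u0-w:u0+w+1].astype(int); print(name);print(p) if w==4 or name=='s' else 0
    print(name,plane(m,(u,v),z))
E
```

```text
[142 133   3  39  67] [142.5 147.7]
[ 223  133  139  132 7184] [320.6 203. ]
[279 138   9   8  28] [282.8 142. ]
[296 147   5   5   9] [298.2 149. ]
[253 150  11  10  23] [259.  154.6]
[175 157  14  15 152] [181.1 164. ]
[214 161  24  25 471] [225.7 172.8]
[257 162   6   4  11] [259.  163.3]
[142 181   6  21  88] [144.  190.7]
[291 183   6   7  19] [293.8 185.6]
[338 182   8   9  53] [341.4 186.2]
[283 200   8   5  15] [287.1 202.9]
[266 204  20  26 360] [275.2 215.3]
[287 206   5   7  15] [289.3 208.8]
[208 208  29  28 628] [222.1 221.4]
[170 217  11  10  84] [174.7 221.7]
[236 238   7   4  11] [238.5 239.9]
[250 239   9   9  55] [254.1 243.2]
[142 264   9   1   9] [146. 264.]
xs
xs [0.45617995 0.23682048 0.04      ]
s
[[111 111 111 111 110 111 111 110 111 111 111 111 111 111 111]
 [110 110 110 111 112 114 113 112 110 111 111 111 111 111 112]
 [110 111 111 115 120 122 122 117 114 112 112 110 111 111 112]
 [111 111 116 122 126 125 125 125 121 116 112 110 111 111 111]
 [111 111 118 121 114 109 112 120 119 114 114 112 111 111 111]
 [111 110 117 118 109 102 105 115 113 109 114 113 111 1
[... 348 characters left out ...]
 100 100  91  80  70  63  68  88 105]
 [110 108  95  75  70  73  77  76  71  70  67  64  76  97 110]
 [111 109  98  81  68  66  64  64  63  64  65  71  89 106 111]
 [111 111 107  92  75  68  67  65  64  68  76  86 100 109 112]]
s [0.63780746 0.21890685 0.058     ]
m
m [ 0.64173881 -0.23012193  0.073     ]
l
[[114 115 116 119 121 121 120 119 120]
 [114 115 120 126 129 129 128 123 120]
 [114 118 127 127 124 125 128 128 122]
 [114 120 128 118 111 112 121 130 125]
 [113 119 127 115 108 109 119 130 126]
 [114 116 123 117 108 113 124 128 124]
 [112 108 112 118 113 118 127 123 118]
 [113 110 108 113 113 115 121 119 117]
 [114 113 113 113 111 110 115 116 117]]
l [ 0.47641477 -0.07217701  0.095     ]
```

```bash
cat >> h.py <<'E'
def tcp():
    o=observe(); return o["position"],Ro.from_rotvec(o["ee_rot"]),o
E
python3 - <<'E'
from h import *
p,R,o=tcp(); m=camera_model("wrist"); c=-m["R"].T@m["t"]
print("cam in tool",R.inv().apply(c-p)); print("cam axes in tool",(m["R"]@R.as_matrix()).round(3)); print(R.as_matrix().round(3))
# point at cap height .06 under centre-upper image
for px in [(256,100),(256,190)]: print(R.inv().apply(plane(m,px,.05)-p))
t=camera_model("top")
for n,px,z in [("xs",(173.9,221.6),.04),("s",(179.1,161),.058),("m",(326.7,159.7),.073),("l",(275.4,212.8),.095)]: print(n,plane(t,px,z).round(4))
for n,(a,b),z in [("xs",(487,158),.032),("s",(310,163),.046),("m",(297,329),.057),("l",(640,333),.074)]:
    print("sh",n,plane(t,((a+.5)/3.4-.5+135,(b+.5)/3.4-.5+125),z).round(4))
for n,px in [("bottle",(127,184)),("pot",(402,172))]: print(n,plane(t,px,.17))
E
```

```text
cam in tool [ 0.00034365 -0.06915833 -0.15752083]
cam axes in tool [[ 1.    -0.    -0.   ]
 [ 0.     0.967 -0.253]
 [ 0.     0.253  0.967]]
[[ 0.31   0.951 -0.   ]
 [ 0.951 -0.31  -0.001]
 [-0.001  0.    -1.   ]]
[-0.00048573 -0.07100071  0.17614741]
[-0.00050652  0.01742445  0.17615751]
xs [0.4574 0.2372 0.04  ]
s [0.6442 0.2251 0.058 ]
m [ 0.6458 -0.2293  0.073 ]
l [ 0.4785 -0.0713  0.095 ]
sh xs [ 0.6194 -0.0819  0.032 ]
sh s [0.6106 0.0802 0.046 ]
sh m [0.4569 0.0878 0.057 ]
sh l [ 0.4527 -0.2129  0.074 ]
bottle [0.54688296 0.34630284 0.17      ]
pot [ 0.58472511 -0.42471049  0.17      ]
```

play_rows([
  [0,0,-0.1,0,0,0.3,-1],
  [0,0,-0.1,0,0,0.3,-1],
  [0,0,-0.1,0,0,0.3,-1],
  [0,0,-0.05,0,0,0.3,-1],
  [0,0,0,0,0,0.3,-1],
])

```text
clock: 0.65
position: [0.1933, 0.5924, 0.2782]
ee_rot: [3.039, 0.776, -0.005]
force: [-0.6, 0.3, 0.3]
width: 1.003
```

play_rows([
  [0,0,0,0,0,0.3,-1],
  [0,0,0,0,0,0.3,-1],
  [0,0,0,0,0,0.3,-1],
  [0,0,0,0,0,0.11,-1],
  [0,0,0,0,0,0,-1],
])

```text
clock: 1.15
position: [0.1927, 0.5918, 0.2772]
ee_rot: [3.133, -0.018, -0.004]
force: [-0.3, -0.2, -1.1]
width: 0.998
```

play_rows([
  [0.2,0.267,0,0,0,0,-1],
  [0.2,0.267,0,0,0,0,-1],
  [0.2,0.267,0,0,0,0,-1],
  [0.2,0.267,0,0,0,0,-1],
  [0.2,0.267,0,0,0,0,-1],
])

```text
clock: 1.65
position: [0.3374, 0.3936, 0.2758]
ee_rot: [3.133, 0.023, -0.008]
force: [-0.0, 0.0, -0.3]
width: 0.999
```

play_rows([
  [0.2,0.267,0,0,0,0,-1],
  [0.2,0.267,0,0,0,0,-1],
  [0.2,0.267,0,0,0,0,-1],
  [0.15,0.2,0,0,0,0,-1],
  [0,0,0,0,0,0,-1],
])

```text
clock: 2.15
position: [0.4561, 0.2362, 0.2775]
ee_rot: [3.133, 0.026, -0.003]
force: [0.4, 0.4, 0.1]
width: 1.002
```

```bash
python3 - <<'E'
from h import *
p,R,o=tcp(); print(p,R.as_matrix().round(3)[:,0])
m=camera_model("wrist"); cv2.imwrite("pics/w1.png",get_image("wrist")); cv2.imwrite("pics/t1.png",get_image("top"))
print(proj(m,[[.4574,.2372,.04],[.4569,.0878,.057],[.6442,.2251,.058]]))
E
```

```text
[0.45609296 0.23624064 0.27752221] [ 1.     0.017 -0.002]
[[259.409673   159.59102303]
 [256.7830162  280.91980908]
 [421.68879841 176.02760918]]
```

View pics/w1.png

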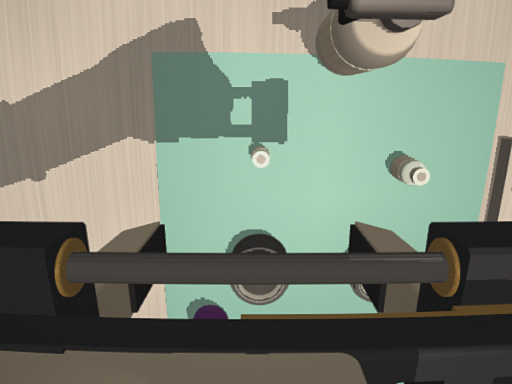

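The wrist view shows the XS cap at about (261,158) and the S cap at about (421,176), both within 2 px of prediction. I'll measure the caps precisely.

```bash
cat >> h.py <<'E'
def capfind(im,m,X0,name,hw=22,rad=.010):
    """circle (cap / mouth) near predicted point, Hough on 6x crop; returns world xy at X0 z"""
    u,v=proj(m,[X0])[0]; iu,iv=int(u),int(v)
    cr=im[max(iv-hw,0):iv+hw,max(iu-hw,0):iu+hw]; ou,ov=max(iu-hw,0),max(iv-hw,0)
    big=cv2.resize(cr,None,fx=6,fy=6,interpolation=cv2.INTER_CUBIC)
    depth=(m["R"]@np.array(X0)+m["t"])[2]; r=m["K"][0,0]*rad/depth*6
    g=cv2.GaussianBlur(cv2.cvtColor(big,cv2.COLOR_BGR2GRAY),(0,0),3)
    cs=cv2.HoughCircles(g,cv2.HOUGH_GRADIENT,1,15,param1=60,param2=12,minRadius=int(r*.85),maxRadius=int(r*1.15))
    out=[]
    if cs is not None:
        for a,b,rr in cs[0][:3]:
            px=((a+.5)/6-.5+ou,(b+.5)/6-.5+ov); out.append((np.round(px,1),plane(m,px,X0[2])[:2].round(4),round(rr/r,2)))
        a,b,rr=cs[0][0]; cv2.circle(big,(int(a),int(b)),int(rr),(0,0,255),1); cv2.circle(big,(int(a),int(b)),2,(0,0,255),-1)
    cv2.imwrite(f"pics/{name}.png",big); return out
E
python3 - <<'E'
from h import *
im=cv2.imread("pics/w1.png"); m=camera_model("wrist")
print(capfind(im,m,[.4574,.2372,.04],"c_xs")); print(capfind(im,m,[.6442,.2251,.058],"c_s"))
a=cv2.imread("pics/c_xs.png");b=cv2.imread("pics/c_s.png"); cv2.imwrite("pics/c1.png",np.hstack([a,b]))
E
```

```text
[(array([260.5, 158.7], dtype=float32), array([0.4555, 0.2432]), np.float64(0.97))]
[(array([421.8, 177. ], dtype=float32), array([0.6411, 0.2299]), np.float64(1.02)), (array([417.3, 175.2], dtype=float32), array([0.6354, 0.2319]), np.float64(0.93))]
```

View pics/c1.png

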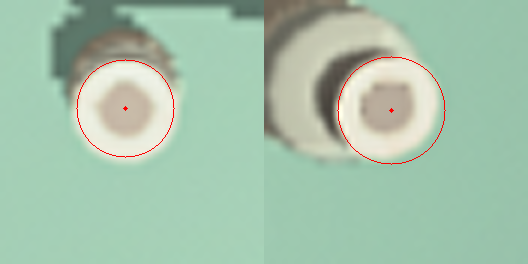

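```bash
cat >> h.py <<'E'
import pickle
def snap(name):
    m=camera_model("wrist"); im=get_image("wrist"); cv2.imwrite(f"pics/{name}.png",im); pickle.dump(m,open(f"pics/{name}.pkl","wb")); return im,m
E
python3 - <<'E'
from h import *
print(tcp()[0])
im,m=snap("w2"); print(tcp()[0])
print(capfind(im,m,[.4574,.2372,.04],"c_xs")); print(capfind(im,m,[.6442,.2251,.058],"c_s"))
a=cv2.imread("pics/c_xs.png");b=cv2.imread("pics/c_s.png"); cv2.imwrite("pics/c2.png",np.hstack([a,b]))
E
```

```text
[0.45335646 0.24071734 0.27709145]
[0.45255003 0.24217627 0.27695797]
[(array([262.8, 162.7], dtype=float32), array([0.4583, 0.2385]), np.float64(0.94))]
[(array([423.5, 181.8], dtype=float32), array([0.6439, 0.2242]), np.float64(0.97)), (array([419.2, 180.5], dtype=float32), array([0.6385, 0.2257]), np.float64(0.95))]
```

View pics/c2.png

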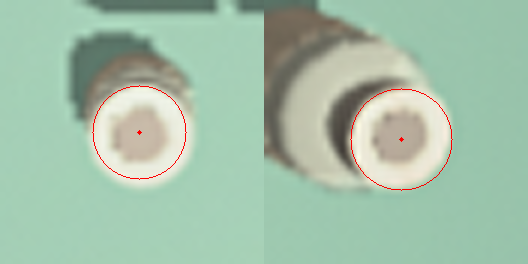

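play_rows([
  [0.02,0.013,0.3,0,0,0,-0.1],
  [0,0,0.3,0,0,0,-0.1],
  [0,0,0.2,0,0,0,-0.1],
  [0,0,0,0,0,0,-0.1],
  [0,0,0,0,0,0,-0.1],
], force=15)

```text
clock: 2.8
position: [0.4515, 0.2493, 0.1547]
ee_rot: [3.139, 0.066, -0.006]
force: [-0.1, -1.0, 0.5]
width: 0.613
```

```bash
python3 - <<'E'
from h import *
p,R,o=tcp();print(p,o["dq"].round(3),R.as_matrix().round(3)[:,0])
im,m=snap("w3"); print(tcp()[0])
print(capfind(im,m,[.458,.238,.04],"c_xs",30))
E
```

```text
[0.45154331 0.24933209 0.15469815] [-0.016  0.016 -0.013  0.016 -0.007 -0.005  0.007] [ 0.999  0.042 -0.004]
[0.45146058 0.24953713 0.15490042]
[(array([266.7, 198.3], dtype=float32), array([0.4585, 0.2403]), np.float64(0.93)), (array([266.7, 202. ], dtype=float32), array([0.4587, 0.2372]), np.float64(1.04))]
```

View pics/w3.png

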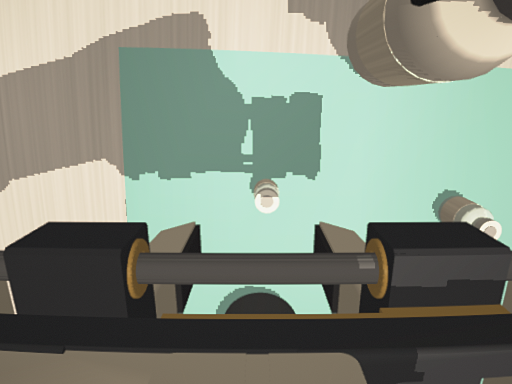

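play_rows([
  [0.045,0.078,0.2,0,0,0.08,-0.1],
  [0,0,0.2,0,0,0,-0.1],
  [0,0,0.14,0,0,0,-0.1],
  [0,0,0,0,0,0,-0.1],
  [0,0,0,0,0,0,-0.1],
])

```text
clock: 3.35
position: [0.4639, 0.2453, 0.081]
ee_rot: [-3.132, -0.012, -0.013]
force: [0.3, 0.3, -0.6]
width: 0.55
```

```bash
python3 - <<'E'
from h import *
p,R,o=tcp();print(p,o["dq"].round(3),R.as_matrix().round(3)[:,0])
im,m=snap("w4"); print(tcp()[0])
print(capfind(im,m,[.458,.238,.04],"c_xs",30))
E
```

```text
[0.46388615 0.24530421 0.08100437] [-0.006 -0.005  0.    -0.005  0.002  0.007  0.002] [1.    0.008 0.008]
[0.46392959 0.24541075 0.08115589]
[(array([249.3, 225.8], dtype=float32), array([0.4585, 0.2399]), np.float64(1.01)), (array([249.2, 223.3], dtype=float32), array([0.4584, 0.2415]), np.float64(0.86)), (array([249.7, 228.8], dtype=float32), array([0.4587, 0.2379]), np.float64(0.97))]
```

View pics/w4.png

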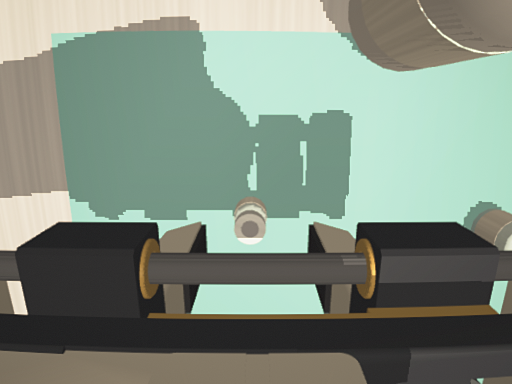

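play_rows([
  [-0.035,0.048,0,0,0,0,-0.1],
  [0,0,0.07,0,0,0,-0.1],
  [0,0,0.07,0,0,0,-0.1],
  [0,0,0,0,0,0,-0.1],
])

```text
clock: 3.8
position: [0.4603, 0.2396, 0.0624]
ee_rot: [-3.128, -0.014, -0.021]
force: [0.2, 0.5, 0.1]
width: 0.545
```

```bash
cat > go.py <<'E'
from h import *
import sys
# go.py x y z [yawdeg]: prints shift & turn fractions from measured pose to target
a=list(map(float,sys.argv[1:])); yaw=np.radians(a[3]) if len(a)>3 else 0
p,R,o=tcp(); T=Ro.from_euler('z',yaw)*Ro.from_rotvec([np.pi,0,0])
print("pos",p.round(4),"vel",o["dq"].round(2),"w",round(o["width"]*92,1))
print("shift m",R.inv().apply(np.array(a[:3])-p).round(4),"frac",(R.inv().apply(np.array(a[:3])-p)/.15).round(3),"turn frac",((R.inv()*T).as_rotvec()/.5).round(3))
E
python3 go.py .4586 .2385 .029
```

```text
pos [0.4603 0.2396 0.0624] vel [-0.   -0.02  0.   -0.01  0.    0.01 -0.01] w 50.2
shift m [-0.0021  0.0015  0.0333] frac [-0.014  0.01   0.222] turn frac [-0.028 -0.027  0.018]
```

play_rows([
  [-0.014,0.01,0.07,-0.028,-0.027,0.018,-0.1],
  [0,0,0.07,0,0,0,-0.1],
  [0,0,0.06,0,0,0,-0.1],
  [0,0,0,0,0,0,-0.1],
])

```text
clock: 4.2
position: [0.4578, 0.238, 0.0289]
ee_rot: [3.139, -0.001, -0.004]
force: [-0.6, -0.2, 0.3]
width: 0.551
```

```bash
python3 go.py .4586 .2385 .029; python3 - <<'E'
from h import *
im,m=snap("w5")
E
```

```text
pos [0.4578 0.238  0.0289] vel [ 0.    0.    0.   -0.01  0.    0.01 -0.01] w 50.7
shift m [ 0.0008 -0.0005 -0.0001] frac [ 0.005 -0.003 -0.001] turn frac [ 0.004  0.005 -0.001]
```

View pics/w5.png

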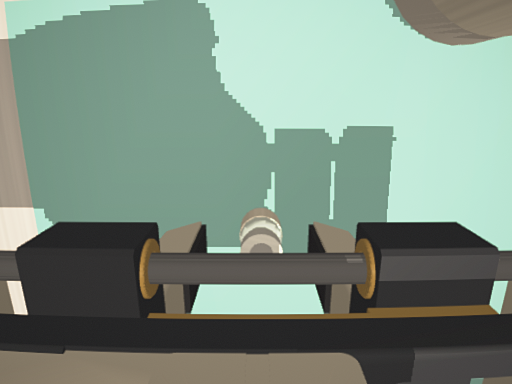

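Centred between the jaws at the right height, so I'll close.

play_rows([
  [0,0,0,0,0,0,0.2],
  [0,0,0,0,0,0,0.4],
  [0,0,0,0,0,0,0.7],
  [0,0,0,0,0,0,0.8],
  [0,0,0,0,0,0,0.8],
], force=15)

```text
clock: 4.75
position: [0.4588, 0.2383, 0.0302]
ee_rot: [3.141, -0.001, -0.001]
force: [-1.6, 0.3, -0.3]
width: 0.205
```

play_rows([
  [0,0,0,0,0,0,0.9],
  [0,0,0,0,0,0,0.9],
  [0,0,0,0,0,0,0.9],
], force=15)

```text
clock: 5.05
position: [0.4589, 0.2384, 0.0305]
ee_rot: [3.141, -0.001, -0.0]
force: [-0.3, -0.2, -0.2]
width: 0.209
```

play_rows([
  [0,0,-0.2,0,0,0,0.9],
  [0,0,-0.3,0,0,0,0.9],
  [0,0,-0.33,0,0,0,0.9],
  [0,0,-0.3,0,0,0,0.9],
  [0,0,0,0,0,0,0.9],
])

```text
clock: 5.55
position: [0.4582, 0.2375, 0.205]
ee_rot: [3.138, -0.003, -0.006]
force: [1.2, -0.0, -1.2]
width: 0.211
```

play_rows([
  [0.13,0.26,0,0,0,0,0.9],
  [0.13,0.26,0,0,0,0,0.9],
  [0.13,0.26,0,0,0,0,0.9],
  [0.13,0.26,0,0,0,0,0.9],
  [0.13,0.26,0,0,0,0,0.9],
])

```text
clock: 6.05
position: [0.5569, 0.046, 0.2052]
ee_rot: [-3.139, -0.024, 0.004]
force: [-0.1, 0.5, -0.3]
width: 0.209
```

```bash
python3 go.py .619 -.082 .2
```

```text
pos [0.5569 0.046  0.2052] vel [ 0.83  0.29  0.07 -0.37 -0.18  0.14  0.93] w 19.2
shift m [0.0601 0.129  0.0048] frac [0.401 0.86  0.032] turn frac [-0.004  0.006  0.031]
```

play_rows([
  [0.13,0.27,0,0,0,0.03,0.9],
  [0.12,0.26,0,0,0,0,0.9],
  [0.06,0.12,0,0,0,0,0.9],
  [0,0,0,0,0,0,0.9],
  [0,0,0,0,0,0,0.9],
])

```text
clock: 6.55
position: [0.6051, -0.0632, 0.202]
ee_rot: [3.14, -0.015, -0.009]
force: [-0.4, -0.0, 0.5]
width: 0.206
```

```bash
python3 go.py .619 -.082 .2;  python3 - <<'E'
from h import *
im,m=snap("w6"); print(proj(m,[[.619,-.082,.032]]))
print(capfind(im,m,[.619,-.082,.032],"c_shxs",60,.020)); print(capfind(im,m,[.619,-.082,.032],"c_shxs2",60,.029))
E
```

```text
pos [ 0.6051 -0.0632  0.202 ] vel [ 0.02  0.01  0.01 -0.   -0.   -0.    0.  ] w 19.0
shift m [0.0141 0.0186 0.0019] frac [0.094 0.124 0.013] turn frac [ 0.003  0.011 -0.019]
[[273.03430385 192.06839472]]
[(array([277.8, 194.5], dtype=float32), array([ 0.6238, -0.0845]), np.float64(1.01)), (array([276.7, 192. ], dtype=float32), array([ 0.6226, -0.082 ]), np.float64(0.96)), (array([281.8, 191.5], dtype=float32), array([ 0.6278, -0.0815]), np.float64(1.14))]
[(array([276.7, 189.2], dtype=float32), array([ 0.6226, -0.079 ]), np.float64(0.98)), (array([276.5, 186.5], dtype=float32), array([ 0.6224, -0.0763]), np.float64(0.91)), (array([272.3, 190.8], dtype=float32), array([ 0.6183, -0.0807]), np.float64(1.11))]
```

View pics/w6.png

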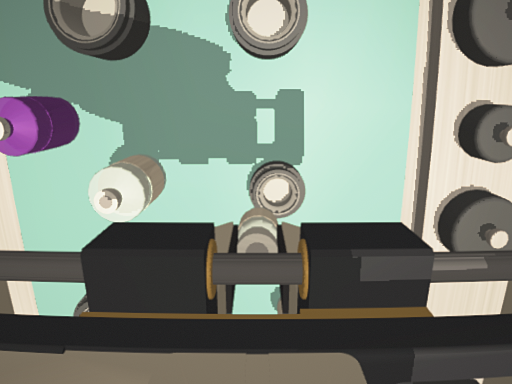

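View pics/c_shxs.png

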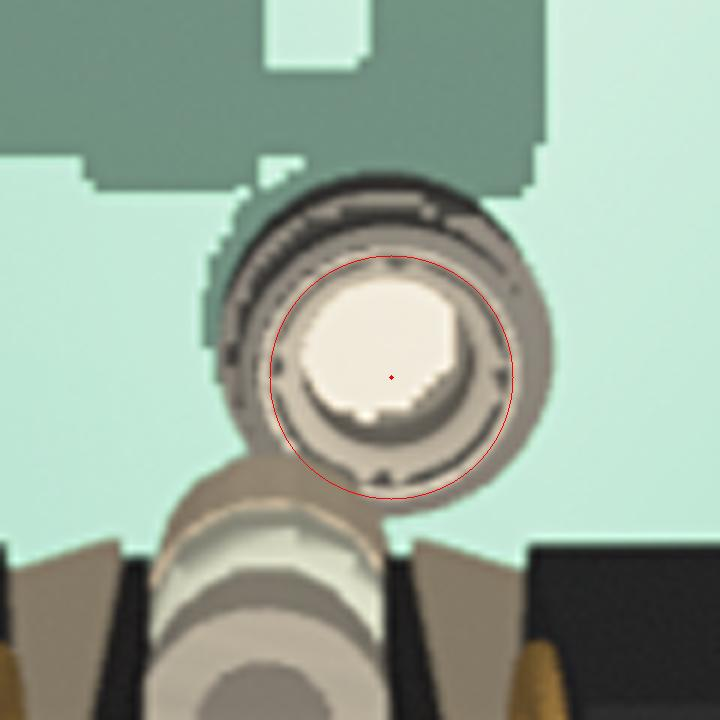

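play_rows([
  [0.06,0.07,0.1,0,0,-0.02,0.9],
  [0.06,0.07,0.2,0,0,0,0.9],
  [0,0,0.2,0,0,0,0.9],
  [0,0,0,0,0,0,0.9],
  [0,0,0,0,0,0,0.9],
])

```text
clock: 7.1
position: [0.6227, -0.0746, 0.1259]
ee_rot: [-3.138, -0.02, 0.007]
force: [-1.5, -0.2, 0.9]
width: 0.211
```

```bash
python3 go.py .6235 -.0845 .1;  python3 - <<'E'
from h import *
im,m=snap("w7"); p,R,o=tcp()
print(proj(m,[p,p+R.apply([0,0,.0305]),p+R.apply([0,0,-.0095])]))
print(capfind(im,m,[.6235,-.084,.032],"c_shxs",60,.020));
E
```

```text
pos [ 0.6227 -0.0746  0.1259] vel [-0.02  0.01 -0.01  0.03 -0.01 -0.01  0.  ] w 19.4
shift m [0.0008 0.01   0.0259] frac [0.006 0.067 0.172] turn frac [-0.007  0.009  0.025]
[[258.71420279 243.02285022]
 [258.43563523 222.1158664 ]
 [258.82146336 251.08424071]]
[(array([258.5, 206. ], dtype=float32), array([ 0.6225, -0.0836]), np.float64(0.94)), (array([261.2, 205.8], dtype=float32), array([ 0.6246, -0.0834]), np.float64(0.93)), (array([260. , 208.2], dtype=float32), array([ 0.6237, -0.0853]), np.float64(1.04))]
```

View pics/c_shxs.png

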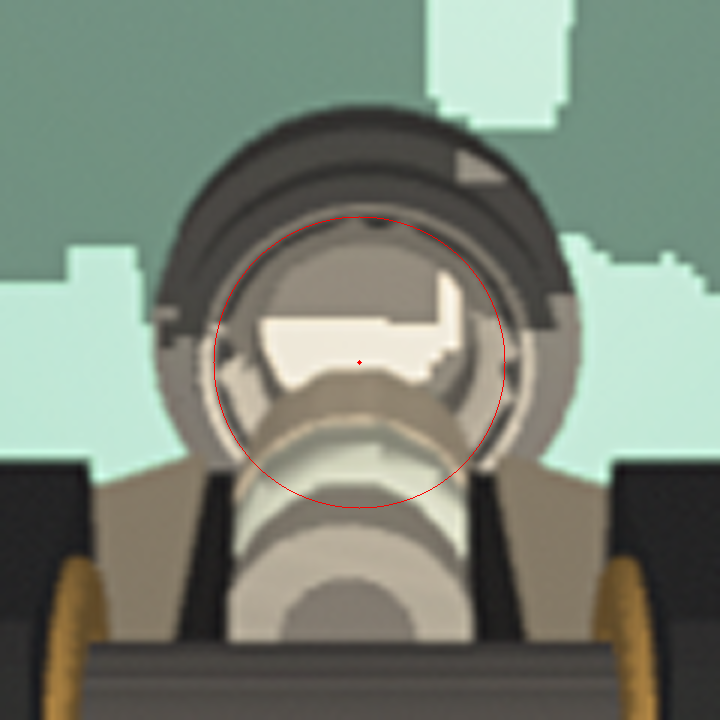

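play_rows([
  [0.01,0.066,0,-0.007,0.009,0.025,0.9],
  [0,0,0.12,0,0,0,0.9],
  [0,0,0.12,0,0,0,0.9],
  [0,0,0.07,0,0,0,0.9],
  [0,0,0,0,0,0,0.9],
])

```text
clock: 7.65
position: [0.6286, -0.0851, 0.0856]
ee_rot: [3.141, 0.001, 0.018]
force: [-0.3, -0.4, -0.0]
width: 0.206
```

```bash
python3 go.py .624 -.0846 .0435;  python3 - <<'E'
from h import *
im,m=snap("w8"); p,R,o=tcp()
cv2.imwrite("pics/w8c.png",cv2.resize(im[130:300,170:350],None,fx=3.5,fy=3.5))
E
```

```text
pos [ 0.6286 -0.0851  0.0856] vel [-0.   -0.02  0.01 -0.02  0.01  0.01 -0.01] w 18.9
shift m [-0.0051 -0.0006  0.0421] frac [-0.034 -0.004  0.281] turn frac [ 0.001 -0.023  0.001]
```

View pics/w8c.png

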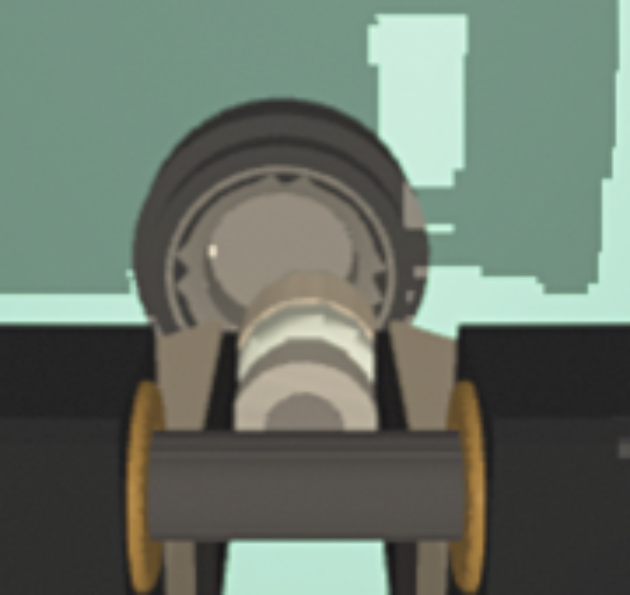

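play_rows([
  [-0.034,-0.004,0,0,-0.023,0,0.9],
  [0,0,0.06,0,0,0,0.9],
  [0,0,0.05,0,0,0,0.9],
  [0,0,0,0,0,0,0.9],
])

```text
clock: 8.1
position: [0.6251, -0.0851, 0.0714]
ee_rot: [3.141, 0.0, 0.006]
force: [-0.4, -0.2, -0.8]
width: 0.206
```

```bash
python3 go.py .624 -.0846 .0435;  python3 - <<'E'
from h import *
im,m=snap("w9"); p,R,o=tcp()
cv2.imwrite("pics/w9c.png",cv2.resize(im[130:300,170:350],None,fx=3.5,fy=3.5))
E
```

```text
pos [ 0.6251 -0.0851  0.0714] vel [-0.   -0.01  0.   -0.01  0.    0.01 -0.  ] w 19.0
shift m [-0.0012 -0.0005  0.0279] frac [-0.008 -0.004  0.186] turn frac [ 0.002 -0.008  0.   ]
```

View pics/w9c.png

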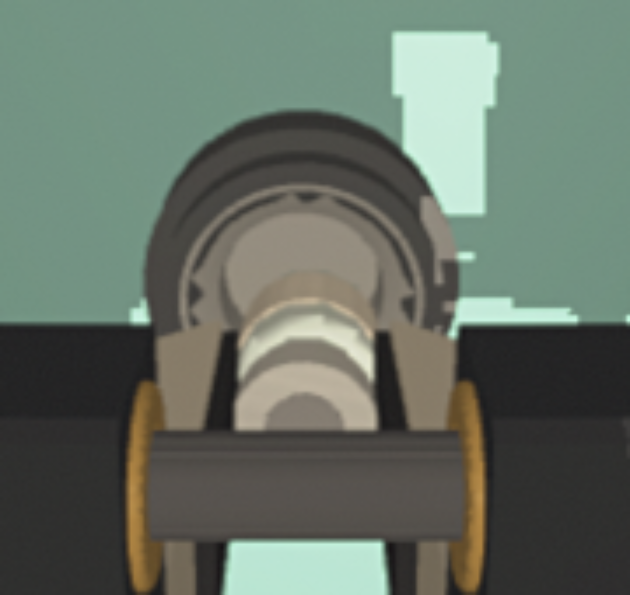

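play_rows([
  [-0.008,-0.003,0.05,0,-0.008,0,0.9],
  [0,0,0.05,0,0,0,0.9],
  [0,0,0.04,0,0,0,0.9],
  [0,0,0,0,0,0,0.9],
])

```text
clock: 8.55
position: [0.6241, -0.0847, 0.0488]
ee_rot: [3.141, 0.0, -0.0]
force: [0.2, -0.6, -0.7]
width: 0.207
```

```bash
python3 go.py .624 -.0846 .0435; python3 - <<'E'
from h import *
im,m=snap("w10"); p,R,o=tcp()
cv2.imwrite("pics/w10c.png",cv2.resize(im[130:300,170:350],None,fx=3.5,fy=3.5))
E
```

```text
pos [ 0.6241 -0.0847  0.0488] vel [ 0.   -0.    0.   -0.01  0.    0.   -0.  ] w 19.1
shift m [-0.0001 -0.0001  0.0053] frac [-0.    -0.001  0.035] turn frac [0.002 0.    0.   ]
```

View pics/w10c.png

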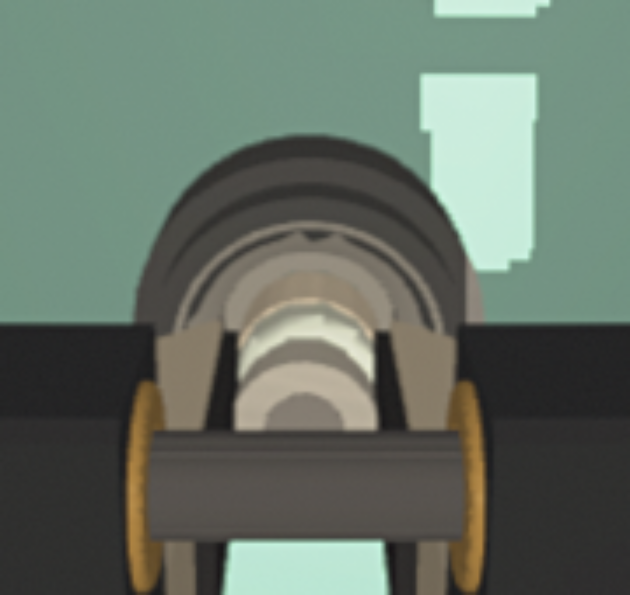

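In the bore with no contact force. I'll lower the last 5–6 mm and release.

play_rows([
  [0,0,0.025,0,0,0,0.9],
  [0,0,0.018,0,0,0,0.9],
  [0,0,0,0,0,0,0.9],
])

```text
clock: 8.9
position: [0.6246, -0.0849, 0.0425]
ee_rot: [3.141, 0.0, 0.002]
force: [0.4, 0.4, -0.5]
width: 0.204
```

play_rows([
  [0,0,0.005,0,0,0,0.9],
  [0,0,0,0,0,0,0.45],
  [0,0,0,0,0,0,0.1],
  [0,0,0,0,0,0,0],
  [0,0,0,0,0,0,-0.1],
])

```text
clock: 9.4
position: [0.6251, -0.085, 0.0424]
ee_rot: [3.141, 0.0, 0.004]
force: [-0.2, 0.4, 0.5]
width: 0.484
```

play_rows([
  [0,0,-0.1,0,0,0,-0.1],
  [0,0,-0.3,0,0,0,-0.1],
  [0,0,-0.33,0,0,0,-0.1],
  [0,0,-0.3,0,0,0,-0.1],
  [0,0,0,0,0,0,-0.1],
])

```text
clock: 9.9
position: [0.6238, -0.0856, 0.2053]
ee_rot: [3.14, -0.003, 0.0]
force: [0.5, -0.1, 0.5]
width: 0.548
```

```bash
python3 go.py .644 .225 .2;  python3 - <<'E'
from h import *
im,m=snap("w11"); p,R,o=tcp()
print(capfind(im,m,[.6235,-.084,.052],"c_v",40,.010))
for n,X,r in [("s",[.6106,.0802,.046],.025),("m",[.457,.088,.057],.03)]: print(n,proj(m,[X]),capfind(im,m,X,"c_sh"+n,70,r))
E
```

```text
pos [ 0.6238 -0.0856  0.2053] vel [ 0.    0.02 -0.02  0.06 -0.   -0.03  0.  ] w 50.4
shift m [ 0.0197 -0.3107  0.0047] frac [ 0.131 -2.071  0.032] turn frac [ 0.004 -0.    -0.003]
[(array([258. , 176.7], dtype=float32), array([ 0.6237, -0.085 ]), np.float64(1.13)), (array([257.5, 180.3], dtype=float32), array([ 0.6232, -0.0886]), np.float64(1.13)), (array([259.8, 178.5], dtype=float32), array([ 0.6254, -0.0868]), np.float64(1.11))]
s [[242.44459774 -14.64983231]] [(array([248. ,   1.2], dtype=float32), array([0.6152, 0.0675]), np.float64(1.14)), (array([249. ,   3.5], dtype=float32), array([0.6161, 0.0656]), np.float64(1.06)), (array([246.3,   4.5], dtype=float32), array([0.6138, 0.0648]), np.float64(1.03))]
m [[ 58.80641256 -23.00224393]] [(array([93.7,  1.2], dtype=float32), array([0.4859, 0.0674]), np.float64(0.93)), (array([94.5,  3.8], dtype=float32), array([0.4864, 0.0652]), np.float64(0.86)), (array([91. ,  1.3], dtype=float32), array([0.4836, 0.0673]), np.float64(0.91))]
```

View pics/w11.png

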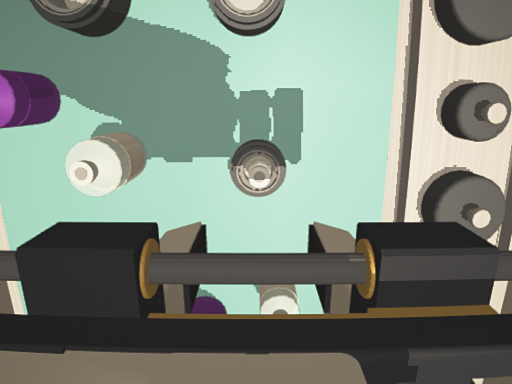

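play_rows([
  [0.02,-0.33,0,0,0,0,-0.1],
  [0.02,-0.33,0,0,0,0,-0.1],
  [0.02,-0.33,0,0,0,0,-0.1],
  [0.02,-0.33,0,0,0,0,-0.1],
  [0.02,-0.33,0,0,0,0,-0.1],
])

```text
clock: 10.45
position: [0.638, 0.1566, 0.2026]
ee_rot: [3.135, -0.032, -0.005]
force: [-0.2, 0.5, 0.3]
width: 0.549
```

play_rows([
  [0.02,-0.33,0,0,0,0,-0.1],
  [0.02,-0.2,0,0,0,0,-0.1],
  [0,-0.08,0,0,0,0,-0.1],
  [0,0,0,0,0,0,-0.1],
  [0,0,0,0,0,0,-0.1],
])

```text
clock: 10.95
position: [0.6412, 0.2582, 0.1978]
ee_rot: [3.135, -0.015, -0.016]
force: [0.5, -0.2, -0.1]
width: 0.546
```

```bash
python3 go.py .644 .225 .07;  python3 - <<'E'
from h import *
im,m=snap("w12")
print(capfind(im,m,[.644,.225,.058],"c_s",40,.010))
E
```

```text
pos [0.6412 0.2582 0.1978] vel [ 0.    0.    0.    0.01  0.   -0.    0.  ] w 50.3
shift m [0.0044 0.0323 0.128 ] frac [0.029 0.215 0.853] turn frac [ 0.014  0.02  -0.019]
[(array([262.7, 215.7], dtype=float32), array([0.6437, 0.2244]), np.float64(1.0)), (array([262.5, 212.2], dtype=float32), array([0.6435, 0.2277]), np.float64(0.89))]
```

View pics/w12.png

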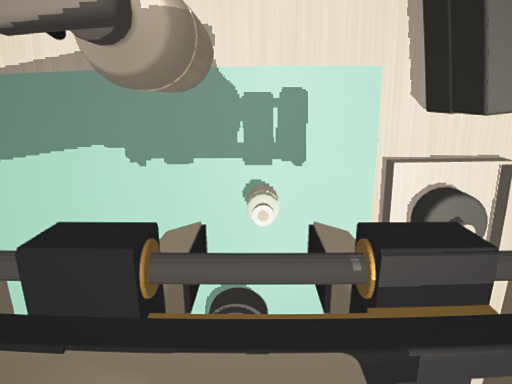

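play_rows([
  [0.015,0.11,0.1,0.014,0.02,-0.019,-0.1],
  [0.01,0.1,0.2,0,0,0,-0.1],
  [0,0,0.2,0,0,0,-0.1],
  [0,0,0.15,0,0,0,-0.1],
  [0,0,0,0,0,0,-0.1],
])

```text
clock: 11.5
position: [0.6474, 0.2107, 0.1009]
ee_rot: [3.139, -0.025, 0.008]
force: [-1.2, -0.2, 0.0]
width: 0.55
```

```bash
python3 go.py .6437 .2246 .048;  python3 - <<'E'
from h import *
im,m=snap("w13")
print(capfind(im,m,[.644,.225,.058],"c_s",40,.010))
E
```

```text
pos [0.6474 0.2107 0.1009] vel [ 0.02 -0.04  0.03 -0.02  0.01  0.02 -0.  ] w 50.6
shift m [-0.0042 -0.0139  0.0529] frac [-0.028 -0.093  0.352] turn frac [ 0.005 -0.01  -0.032]
[(array([252. , 192.7], dtype=float32), array([0.6438, 0.2257]), np.float64(1.01)), (array([251.7, 190. ], dtype=float32), array([0.6436, 0.2273]), np.float64(0.86)), (array([250.8, 196.8], dtype=float32), array([0.643, 0.223]), np.float64(1.14))]
```

View pics/w13.png

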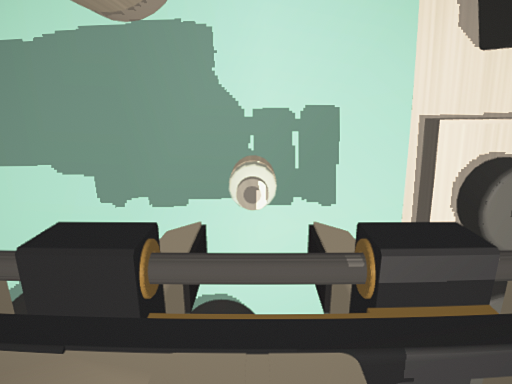

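play_rows([
  [-0.028,-0.096,0,0.005,-0.01,-0.032,-0.1],
  [0,0,0.08,0,0,0,-0.1],
  [0,0,0.08,0,0,0,-0.1],
  [0,0,0,0,0,0,-0.1],
])

```text
clock: 11.95
position: [0.6469, 0.2261, 0.0817]
ee_rot: [-3.138, 0.0, -0.012]
force: [0.7, 0.4, 0.3]
width: 0.551
```

```bash
python3 go.py .6437 .225 .047
```

```text
pos [0.6469 0.2261 0.0817] vel [-0.   -0.02  0.01 -0.02  0.01  0.01 -0.  ] w 50.6
shift m [-0.0035  0.0012  0.0347] frac [-0.023  0.008  0.231] turn frac [-0.007 -0.016 -0.   ]
```

play_rows([
  [-0.023,0.008,0,-0.007,-0.016,0,-0.1],
  [0,0,0.08,0,0,0,-0.1],
  [-0.006,0,0.08,0,0,0,-0.1],
  [-0.006,0,0.04,0,0,0,-0.1],
  [0,0,0,0,0,0,-0.1],
])

```text
clock: 12.45
position: [0.641, 0.2248, 0.0489]
ee_rot: [3.141, 0.0, -0.002]
force: [0.1, 0.2, 0.0]
width: 0.546
```

```bash
python3 go.py .6437 .225 .047
```

```text
pos [0.641  0.2248 0.0489] vel [ 0.  0.  0. -0. -0. -0.  0.] w 50.2
shift m [ 0.0027 -0.0002  0.0019] frac [ 0.018 -0.002  0.013] turn frac [0.002 0.002 0.   ]
```

play_rows([
  [0.016,0,0.012,0,0,0,0.2],
  [0,0,0,0,0,0,0.4],
  [0,0,0,0,0,0,0.6],
  [0,0,0,0,0,0,0.8],
  [0,0,0,0,0,0,0.9],
], force=15)

```text
clock: 12.95
position: [0.6443, 0.2246, 0.0475]
ee_rot: [3.141, -0.0, -0.0]
force: [0.3, -0.5, -0.5]
width: 0.202
```

play_rows([
  [0,0,0,0,0,0,0.9],
  [0,0,0,0,0,0,0.9],
])

```text
clock: 13.15
position: [0.6444, 0.2247, 0.0478]
ee_rot: [3.141, -0.0, 0.0]
force: [-0.1, 0.5, 0.3]
width: 0.207
```

play_rows([
  [0,0,-0.2,0,0,0,0.9],
  [0,0,-0.3,0,0,0,0.9],
  [0,0.05,-0.33,0,0,0,0.9],
  [-0.06,0.25,-0.1,0,0,0,0.9],
  [-0.06,0.25,0,0,0,0,0.9],
])

```text
clock: 13.65
position: [0.6255, 0.1474, 0.1905]
ee_rot: [-3.142, -0.016, 0.004]
force: [0.7, -0.9, -0.1]
width: 0.206
```

play_rows([
  [-0.06,0.25,0,0,0,0,0.9],
  [-0.02,0.1,0,0,0,0,0.9],
  [0,0,0,0,0,0,0.9],
  [0,0,0,0,0,0,0.9],
])

```text
clock: 14.05
position: [0.6136, 0.0878, 0.1933]
ee_rot: [-3.141, -0.005, -0.002]
force: [0.4, -0.1, -0.2]
width: 0.207
```

```bash
python3 go.py .614 .079 .2;  python3 - <<'E'
from h import *
im,m=snap("w14"); print(proj(m,[[.614,.079,.046]]))
print(capfind(im,m,[.614,.079,.046],"c_shs",55,.025))
E
```

```text
pos [0.6136 0.0878 0.1933] vel [ 0.01 -0.   -0.    0.   -0.    0.    0.  ] w 19.1
shift m [ 0.0004  0.0088 -0.0067] frac [ 0.003  0.058 -0.044] turn frac [-0.001 -0.003  0.006]
[[258.35143982 188.34044544]]
[(array([258.7, 184.5], dtype=float32), array([0.6143, 0.0826]), np.float64(0.99)), (array([259.2, 172.8], dtype=float32), array([0.6147, 0.0936]), np.float64(1.14)), (array([264. , 184.2], dtype=float32), array([0.6192, 0.083 ]), np.float64(1.13))]
```

View pics/w14.png

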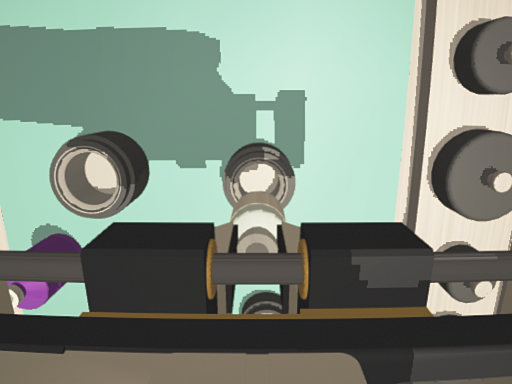

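View pics/c_shs.png

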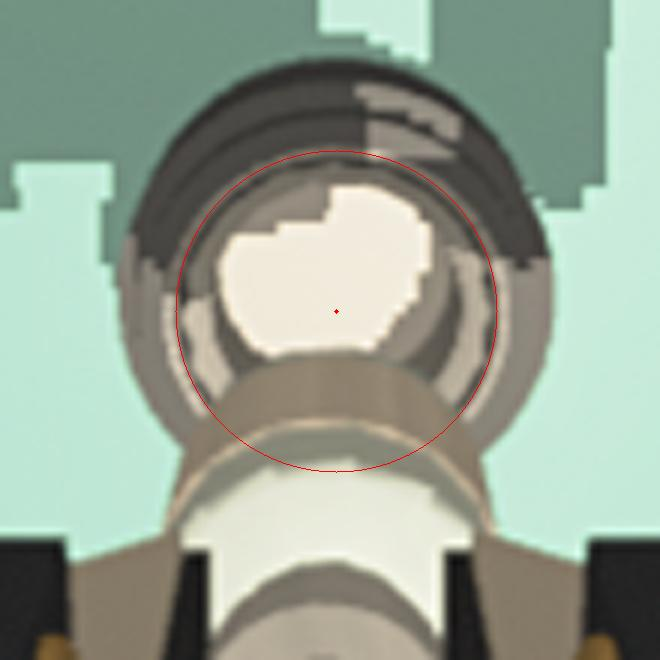

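play_rows([
  [0.003,0.035,0,0,-0.003,0.006,0.9],
  [0,0,0.2,0,0,0,0.9],
  [-0.005,0,0.2,0,0,0,0.9],
  [-0.005,0,0.1,0,0,0,0.9],
  [0,0,0,0,0,0,0.9],
])

```text
clock: 14.6
position: [0.6145, 0.0902, 0.1149]
ee_rot: [-3.139, -0.017, -0.001]
force: [-0.2, -0.0, -1.0]
width: 0.203
```

```bash
python3 go.py .6143 .082 .0605;  python3 - <<'E'
from h import *
im=cv2.imread("pics/w14.png");m=pickle.load(open("pics/w14.pkl","rb"))
print("M",proj(m,[[.457,.088,.057]]),capfind(im,m,[.459,.088,.057],"c_shm",60,.030))
im,m=snap("w15"); print(proj(m,[[.614,.082,.046]]))
print(capfind(im,m,[.614,.082,.046],"c_shs",60,.025))
E
```

```text
pos [0.6145 0.0902 0.1149] vel [-0.01  0.   -0.   -0.02  0.    0.02 -0.  ] w 18.7
shift m [-0.0003  0.0083  0.0543] frac [-0.002  0.056  0.362] turn frac [-0.004 -0.001  0.021]
M [[ 84.23884862 181.15484548]] [(array([ 93.2, 174. ], dtype=float32), array([0.4661, 0.0946]), np.float64(1.12)), (array([ 91. , 180.8], dtype=float32), array([0.4633, 0.0883]), np.float64(0.91)), (array([ 87.3, 181.7], dtype=float32), array([0.4598, 0.0875]), np.float64(1.01))]
[[257.66246845 215.34240764]]
[(array([258. , 216.5], dtype=float32), array([0.6142, 0.0811]), np.float64(1.0)), (array([258.3, 197.5], dtype=float32), array([0.6143, 0.095 ]), np.float64(1.15)), (array([257.7, 219. ], dtype=float32), array([0.614 , 0.0793]), np.float64(1.07))]
```

View pics/c_shs.png

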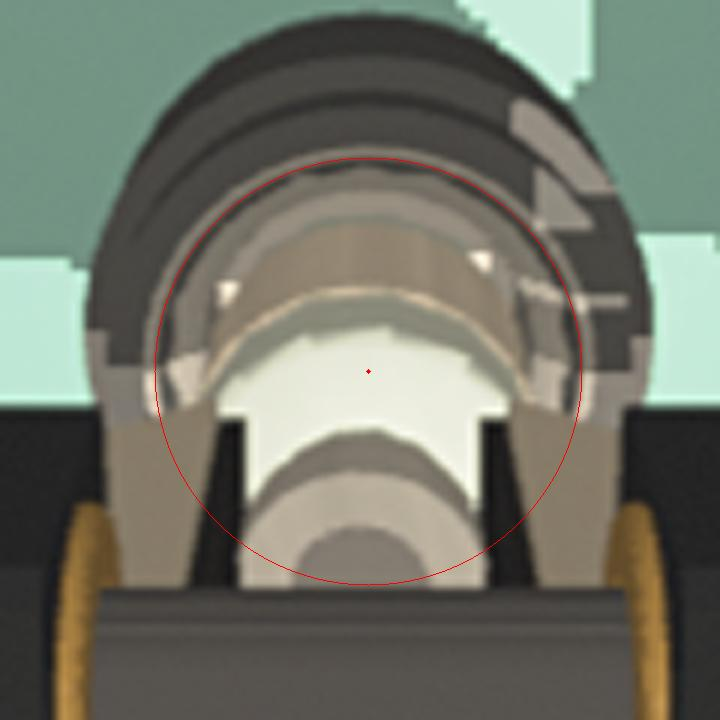

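View pics/c_shm.png

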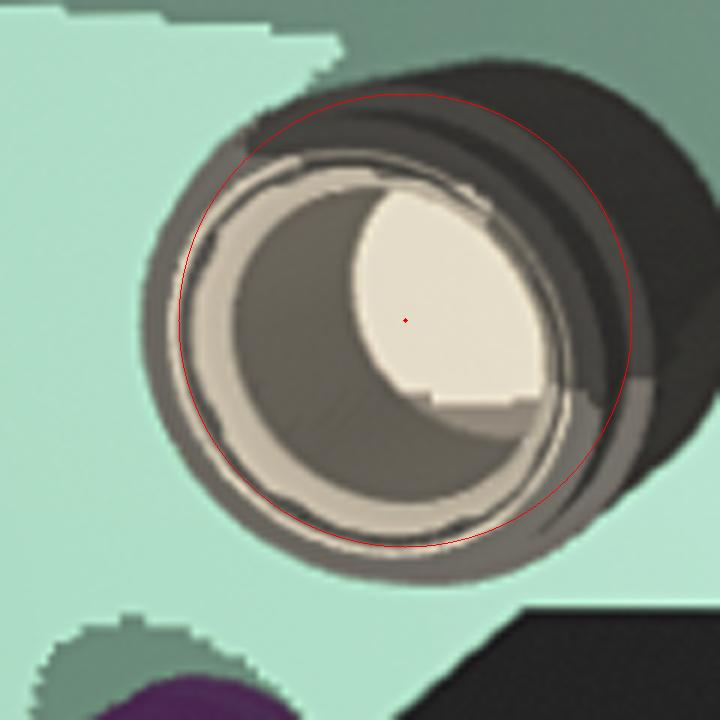

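play_rows([
  [0,0.058,0,-0.004,0,0.021,0.9],
  [0,0.01,0,0,0,0,0.9],
  [0,0,0.07,0,0,0,0.9],
  [0,0,0,0,0,0,0.9],
])

```text
clock: 15.05
position: [0.6174, 0.0801, 0.1075]
ee_rot: [-3.141, -0.001, -0.009]
force: [-0.8, 0.5, -0.2]
width: 0.202
```

```bash
python3 go.py .6143 .0815 .0605;  python3 - <<'E'
from h import *
im,m=snap("w16"); print(proj(m,[[.614,.082,.046]]))
print(capfind(im,m,[.614,.082,.046],"c_shs",60,.025))
E
```

```text
pos [0.6174 0.0801 0.1075] vel [-0.   -0.03  0.01 -0.03  0.01  0.02 -0.01] w 18.6
shift m [-0.0034 -0.0013  0.047 ] frac [-0.023 -0.009  0.313] turn frac [-0.002 -0.012  0.001]
[[252.87722698 204.431831  ]]
[(array([253.2, 205.5], dtype=float32), array([0.6142, 0.0812]), np.float64(1.01)), (array([251.7, 203.5], dtype=float32), array([0.6132, 0.0827]), np.float64(0.95)), (array([255.5, 203.8], dtype=float32), array([0.6158, 0.0824]), np.float64(0.93))]
```

View pics/c_shs.png

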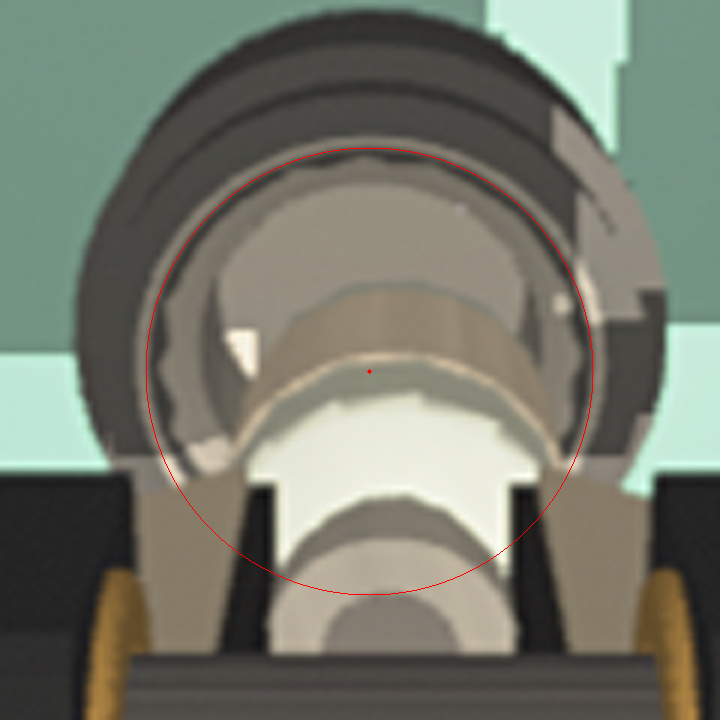

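play_rows([
  [-0.023,-0.007,0,-0.002,-0.012,0,0.9],
  [-0.003,0,0.05,0,0,0,0.9],
  [-0.003,0,0.05,0,0,0,0.9],
  [-0.003,0,0.05,0,0,0,0.9],
  [0,0,0,0,0,0,0.9],
])

```text
clock: 15.6
position: [0.6129, 0.0817, 0.0842]
ee_rot: [-3.141, -0.001, -0.002]
force: [-0.5, 0.7, -0.7]
width: 0.21
```

```bash
python3 go.py .6143 .0813 .0605
```

```text
pos [0.6129 0.0817 0.0842] vel [-0.   -0.    0.   -0.01  0.    0.   -0.  ] w 19.3
shift m [0.0014 0.0004 0.0237] frac [0.009 0.003 0.158] turn frac [-0.001 -0.002  0.002]
```

play_rows([
  [0.008,0.003,0.04,0,0,0,0.9],
  [0,0,0.05,0,0,0,0.9],
  [0,0,0.05,0,0,0,0.9],
  [0,0,0.01,0,0,0,0.9],
  [0,0,0,0,0,0,0.9],
])

```text
clock: 16.1
position: [0.6143, 0.0811, 0.0592]
ee_rot: [-3.141, -0.001, -0.001]
force: [0.6, -0.0, 3.5]
width: 0.209
```

```bash
python3 go.py .6143 .0813 .0600
```

```text
pos [0.6143 0.0811 0.0592] vel [ 0.  0.  0. -0. -0. -0.  0.] w 19.2
shift m [ 0.     -0.0002 -0.0008] frac [ 0.    -0.002 -0.005] turn frac [-0.    -0.001  0.001]
```

Light contact of 3.5 N at the expected floor height. Releasing.

play_rows([
  [0,0,0,0,0,0,0.45],
  [0,0,0,0,0,0,0.1],
  [0,0,0,0,0,0,0],
  [0,0,0,0,0,0,-0.1],
  [0,0,0,0,0,0,-0.1],
])

```text
clock: 16.6
position: [0.6149, 0.0811, 0.0601]
ee_rot: [-3.141, -0.001, -0.003]
force: [-0.2, 1.0, -0.6]
width: 0.54
```

play_rows([
  [0,0,-0.1,0,0,0,-0.1],
  [0,0,-0.3,0,0,0,-0.1],
  [0,0,-0.33,0,0,0,-0.1],
  [0,0,-0.33,0,0,0,-0.1],
  [0,0,0,0,0,0,-0.1],
])

```text
clock: 17.1
position: [0.6139, 0.08, 0.2272]
ee_rot: [3.141, -0.002, 0.001]
force: [0.7, -0.2, -0.1]
width: 0.55
```

```bash
python3 go.py .6458 -.2293 .24;  python3 - <<'E'
from h import *
im,m=snap("w17")
print(capfind(im,m,[.6143,.0813,.070],"c_v",40,.010))
E
```

```text
pos [0.6139 0.08   0.2272] vel [-0.    0.03 -0.02  0.08 -0.01 -0.04  0.01] w 50.6
shift m [ 0.0322  0.3092 -0.0125] frac [ 0.215  2.062 -0.083] turn frac [ 0.002 -0.001 -0.002]
[(array([257.8, 173.8], dtype=float32), array([0.6137, 0.0826]), np.float64(0.99)), (array([251.2, 177.3], dtype=float32), array([0.6074, 0.0792]), np.float64(1.12)), (array([253.7, 174.3], dtype=float32), array([0.6098, 0.0821]), np.float64(1.12))]
```

View pics/w17.png

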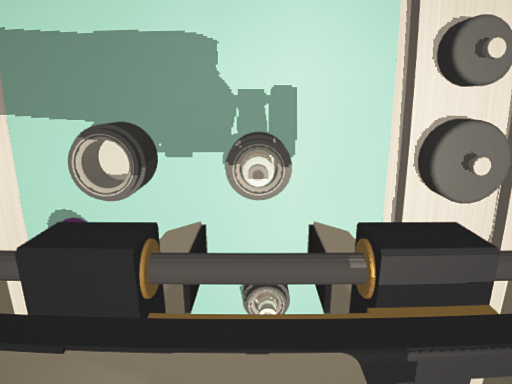

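play_rows([
  [0.03,0.33,0,0,0,0,-0.1],
  [0.03,0.33,0,0,0,0,-0.1],
  [0.03,0.33,0,0,0,0,-0.1],
  [0.03,0.33,0,0,0,0,-0.1],
  [0.03,0.33,0,0,0,0,-0.1],
])

```text
clock: 17.65
position: [0.636, -0.1601, 0.222]
ee_rot: [-3.136, -0.029, 0.01]
force: [0.1, -0.5, -0.7]
width: 0.549
```

play_rows([
  [0.03,0.3,0,0,0,0,-0.1],
  [0.02,0.12,0,0,0,0,-0.1],
  [0,0.04,0,0,0,0,-0.1],
  [0,0,0,0,0,0,-0.1],
  [0,0,0,0,0,0,-0.1],
])

```text
clock: 18.15
position: [0.64, -0.2398, 0.2186]
ee_rot: [-3.138, -0.011, 0.02]
force: [0.4, -0.1, -0.6]
width: 0.546
```

```bash
python3 go.py .6458 -.2293 .11;  python3 - <<'E'
from h import *
im,m=snap("w18"); print(proj(m,[[.6458,-.2293,.073]]))
print(capfind(im,m,[.6458,-.2293,.073],"c_m",40,.010))
print("L",proj(m,[[.453,-.213,.074]]),capfind(im,m,[.453,-.213,.074],"c_shl",60,.035))
E
```

```text
pos [ 0.64   -0.2398  0.2186] vel [-0.01  0.   -0.01  0.01 -0.   -0.   -0.  ] w 50.2
shift m [ 0.0073 -0.0101  0.1085] frac [ 0.048 -0.067  0.723] turn frac [-0.007  0.026  0.014]
[[266.70493667 168.75321349]]
[(array([266.7, 168.8], dtype=float32), array([ 0.6458, -0.2294]), np.float64(1.01))]
L [[ 57.02002377 149.99144065]] [(array([ 59.5, 155.8], dtype=float32), array([ 0.4547, -0.2184]), np.float64(0.98)), (array([ 61.7, 147.7], dtype=float32), array([ 0.4578, -0.2109]), np.float64(1.13)), (array([ 67.8, 148.3], dtype=float32), array([ 0.4637, -0.2115]), np.float64(1.1))]
```

View pics/w18.png

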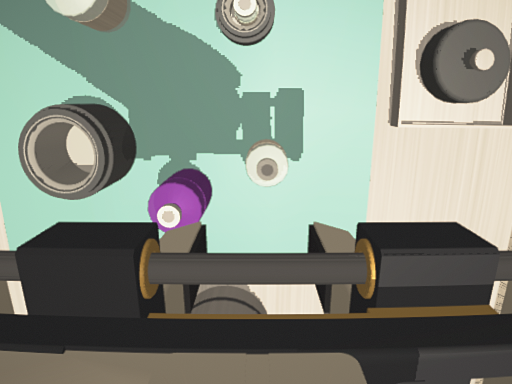

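play_rows([
  [0.04,-0.06,0.1,-0.007,0.026,0.014,-0.1],
  [0,-0.01,0.2,0,0,0,-0.1],
  [0,0,0.2,0,0,0,-0.1],
  [0,0,0.15,0,0,0,-0.1],
  [0,0,0,0,0,0,-0.1],
])

```text
clock: 18.7
position: [0.6492, -0.2165, 0.1197]
ee_rot: [-3.137, -0.022, -0.007]
force: [-1.0, 0.2, -0.7]
width: 0.553
```

```bash
python3 go.py .6458 -.2294 .0625;  python3 - <<'E'
from h import *
im,m=snap("w19")
print(capfind(im,m,[.6458,-.2293,.073],"c_m",40,.010))
E
```

```text
pos [ 0.6492 -0.2165  0.1197] vel [-0.03 -0.03  0.01 -0.03  0.01  0.03 -0.01] w 50.9
shift m [-0.0038  0.0131  0.0571] frac [-0.026  0.088  0.381] turn frac [-0.009 -0.009  0.028]
[(array([252.8, 231.2], dtype=float32), array([ 0.6459, -0.2278]), np.float64(0.97)), (array([254.7, 233.2], dtype=float32), array([ 0.6471, -0.2291]), np.float64(1.14)), (array([252.7, 234.8], dtype=float32), array([ 0.6458, -0.2303]), np.float64(0.99))]
```

View pics/w19.png

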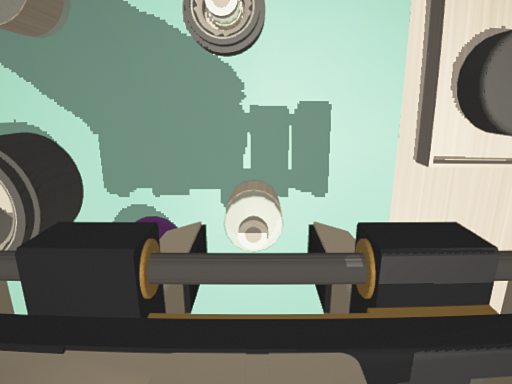

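play_rows([
  [-0.024,0.082,0,-0.009,-0.009,0.028,-0.1],
  [-0.005,0.005,0.08,0,0,0,-0.1],
  [-0.005,0,0.08,0,0,0,-0.1],
  [0,0,0,0,0,0,-0.1],
])

```text
clock: 19.15
position: [0.6474, -0.2306, 0.1002]
ee_rot: [3.139, 0.001, 0.012]
force: [-0.1, -0.0, -0.3]
width: 0.548
```

```bash
python3 go.py .6458 -.2294 .0625
```

```text
pos [ 0.6474 -0.2306  0.1002] vel [-0.   -0.02  0.01 -0.02 -0.    0.01 -0.  ] w 50.4
shift m [-0.0019 -0.0013  0.0377] frac [-0.013 -0.009  0.251] turn frac [ 0.005 -0.016  0.002]
```

play_rows([
  [-0.013,-0.006,0.02,0.005,-0.016,0,-0.1],
  [0,0,0.08,0,0,0,-0.1],
  [-0.003,0,0.08,0,0,0,-0.1],
  [0,0,0.05,0,0,0,-0.1],
  [0,0,0,0,0,0,-0.1],
])

```text
clock: 19.65
position: [0.6448, -0.2296, 0.0625]
ee_rot: [-3.141, -0.001, 0.001]
force: [-0.1, -0.4, 0.3]
width: 0.549
```

```bash
python3 go.py .6458 -.2294 .0625
```

```text
pos [ 0.6448 -0.2296  0.0625] vel [ 0. -0.  0. -0. -0.  0. -0.] w 50.5
shift m [ 0.001  -0.0002  0.    ] frac [ 0.007 -0.001  0.   ] turn frac [-0.001  0.002  0.001]
```

play_rows([
  [0.006,0,0,0,0,0,0.2],
  [0,0,0,0,0,0,0.4],
  [0,0,0,0,0,0,0.6],
  [0,0,0,0,0,0,0.8],
  [0,0,0,0,0,0,0.9],
], force=15)

```text
clock: 20.15
position: [0.6463, -0.2298, 0.0632]
ee_rot: [-3.141, -0.001, 0.0]
force: [0.3, 0.3, -0.4]
width: 0.206
```

play_rows([
  [0,0,0,0,0,0,0.9],
  [0,0,0,0,0,0,0.9],
])

```text
clock: 20.35
position: [0.6463, -0.2298, 0.0634]
ee_rot: [-3.141, -0.001, -0.0]
force: [-1.3, -0.2, -1.4]
width: 0.206
```

play_rows([
  [0,0,-0.2,0,0,0,0.9],
  [0,0,-0.33,0,0,0,0.9],
  [0,0,-0.33,0,0,0,0.9],
  [-0.1,-0.1,-0.3,0,0,0,0.9],
  [-0.17,-0.28,0,0,0,0,0.9],
])

```text
clock: 20.85
position: [0.6052, -0.178, 0.2409]
ee_rot: [3.139, -0.011, -0.006]
force: [1.3, -0.1, -0.3]
width: 0.203
```

play_rows([
  [-0.17,-0.28,0,0,0,0,0.9],
  [-0.17,-0.28,0,0,0,0,0.9],
  [-0.17,-0.28,0,0,0,0,0.9],
  [-0.17,-0.28,0,0,0,0,0.9],
  [-0.17,-0.28,0,0,0,0,0.9],
])

```text
clock: 21.35
position: [0.4758, 0.0365, 0.2427]
ee_rot: [3.14, -0.017, 0.004]
force: [1.1, 0.4, -0.9]
width: 0.208
```

```bash
python3 go.py .46 .0875 .22
```

```text
pos [0.4758 0.0365 0.2427] vel [-0.97 -0.49 -0.22  0.5   0.34 -0.14 -1.28] w 19.1
shift m [-0.0164 -0.0509  0.0225] frac [-0.109 -0.339  0.15 ] turn frac [ 0.004 -0.005 -0.021]
```

play_rows([
  [-0.07,-0.22,0,0,0,-0.02,0.9],
  [-0.02,-0.08,0,0,0,0,0.9],
  [0,0,0,0,0,0,0.9],
  [0,0,0,0,0,0,0.9],
])

```text
clock: 21.75
position: [0.4575, 0.0893, 0.243]
ee_rot: [-3.139, -0.017, -0.002]
force: [0.7, -0.4, -0.9]
width: 0.206
```

```bash
python3 go.py .46 .0875 .15;  python3 - <<'E'
from h import *
im,m=snap("w20"); print(proj(m,[[.46,.0875,.057]]))
print(capfind(im,m,[.46,.0875,.057],"c_shm",58,.030))
E
```

```text
pos [0.4575 0.0893 0.243 ] vel [-0.   -0.01 -0.    0.   -0.   -0.   -0.  ] w 19.0
shift m [0.0024 0.0021 0.093 ] frac [0.016 0.014 0.62 ] turn frac [-0.004 -0.003  0.021]
[[260.13489513 172.90036207]]
[(array([259.7, 161.8], dtype=float32), array([0.4594, 0.099 ]), np.float64(1.14)), (array([263.8, 169.5], dtype=float32), array([0.4637, 0.0911]), np.float64(1.14)), (array([258.7, 170. ], dtype=float32), array([0.4585, 0.0905]), np.float64(0.97))]
```

View pics/c_shm.png

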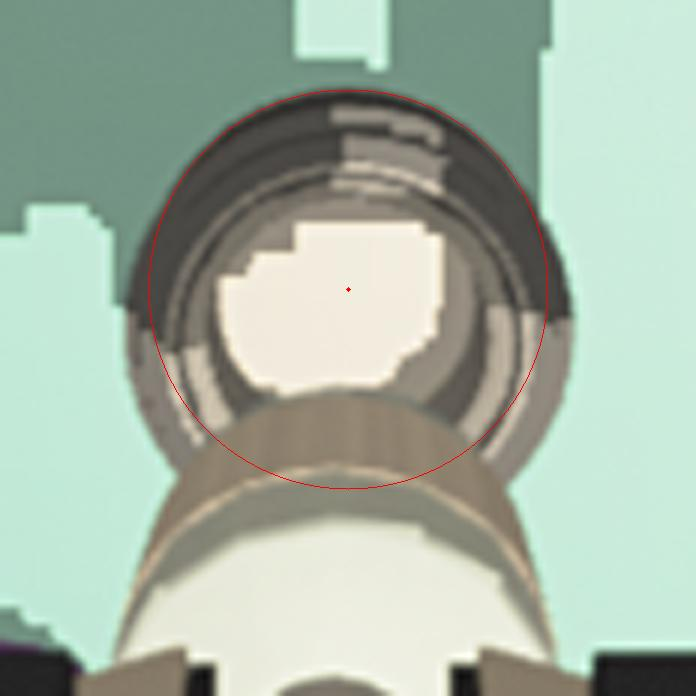

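play_rows([
  [0.012,0,0.1,-0.004,-0.003,0.02,0.9],
  [0,0.02,0.25,0,0,0,0.9],
  [0,0.02,0.2,0,0,0,0.9],
  [0,0,0.08,0,0,0,0.9],
  [0,0,0,0,0,0,0.9],
])

```text
clock: 22.3
position: [0.4639, 0.0753, 0.1466]
ee_rot: [3.14, -0.02, 0.008]
force: [0.1, 0.0, -1.2]
width: 0.209
```

```bash
python3 go.py .4595 .090 .076;  python3 - <<'E'
from h import *
im,m=snap("w21"); print(proj(m,[[.4595,.09,.057]]))
print(capfind(im,m,[.4595,.09,.057],"c_shm",58,.030))
E
```

```text
pos [0.4639 0.0753 0.1466] vel [ 0.02  0.    0.02 -0.01  0.01  0.01  0.  ] w 19.3
shift m [-0.0049 -0.0148  0.0706] frac [-0.033 -0.098  0.471] turn frac [ 0.003 -0.01  -0.025]
[[251.64828789 176.66343143]]
[(array([251.7, 177.3], dtype=float32), array([0.4595, 0.0895]), np.float64(0.99)), (array([252.2, 166. ], dtype=float32), array([0.46 , 0.098]), np.float64(1.14)), (array([247.5, 178.2], dtype=float32), array([0.4564, 0.0889]), np.float64(1.1))]
```

View pics/c_shm.png

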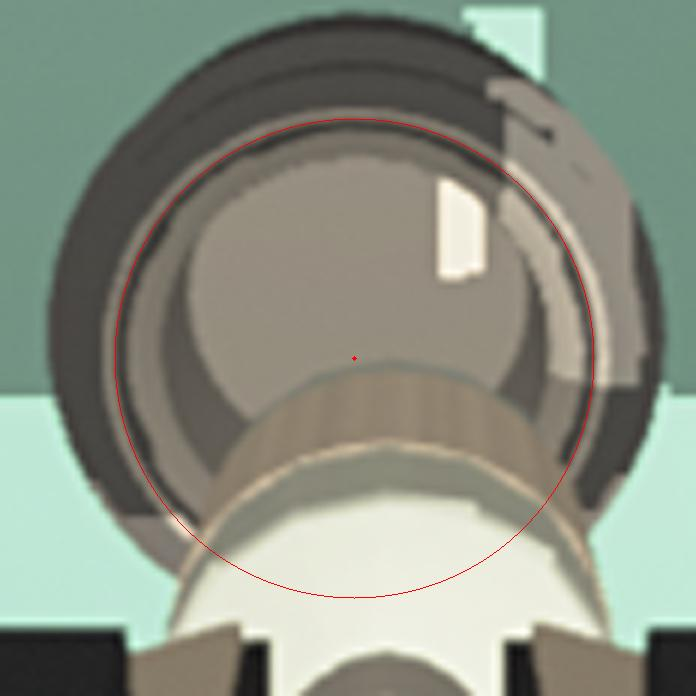

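play_rows([
  [-0.033,-0.098,0,0.003,-0.01,-0.025,0.9],
  [0,-0.01,0,0,0,0,0.9],
  [0,0,0.06,0,0,0,0.9],
  [0,0,0,0,0,0,0.9],
])

```text
clock: 22.75
position: [0.4615, 0.0929, 0.1405]
ee_rot: [-3.139, 0.0, -0.008]
force: [-0.3, 0.1, -1.6]
width: 0.21
```

```bash
python3 go.py .4595 .0895 .076
```

```text
pos [0.4615 0.0929 0.1405] vel [-0.01 -0.03  0.01 -0.03  0.01  0.02 -0.01] w 19.3
shift m [-0.0023  0.0035  0.0645] frac [-0.016  0.023  0.43 ] turn frac [-0.005 -0.01  -0.   ]
```

play_rows([
  [-0.016,0.02,0,-0.005,-0.01,0,0.9],
  [-0.003,0,0.06,0,0,0,0.9],
  [-0.003,0,0.06,0,0,0,0.9],
  [0,0,0,0,0,0,0.9],
])

```text
clock: 23.15
position: [0.4581, 0.0895, 0.1213]
ee_rot: [-3.141, 0.0, -0.001]
force: [-1.1, 0.3, -0.0]
width: 0.208
```

```bash
python3 go.py .4595 .0895 .076;  python3 - <<'E'
from h import *
im,m=snap("w22"); print(proj(m,[[.4595,.09,.057]]))
print(capfind(im,m,[.4595,.09,.057],"c_shm",58,.030))
E
```

```text
pos [0.4581 0.0895 0.1213] vel [ 0.   -0.01  0.   -0.01  0.01  0.01 -0.  ] w 19.1
shift m [0.0014 0.     0.0453] frac [0.009 0.    0.302] turn frac [-0.    -0.001 -0.   ]
[[260.50793928 205.14999464]]
[(array([260.8, 207.8], dtype=float32), array([0.4597, 0.0881]), np.float64(1.02)), (array([259.3, 205.8], dtype=float32), array([0.4587, 0.0895]), np.float64(0.96)), (array([262.8, 204.8], dtype=float32), array([0.4611, 0.0902]), np.float64(0.94))]
```

View pics/c_shm.png

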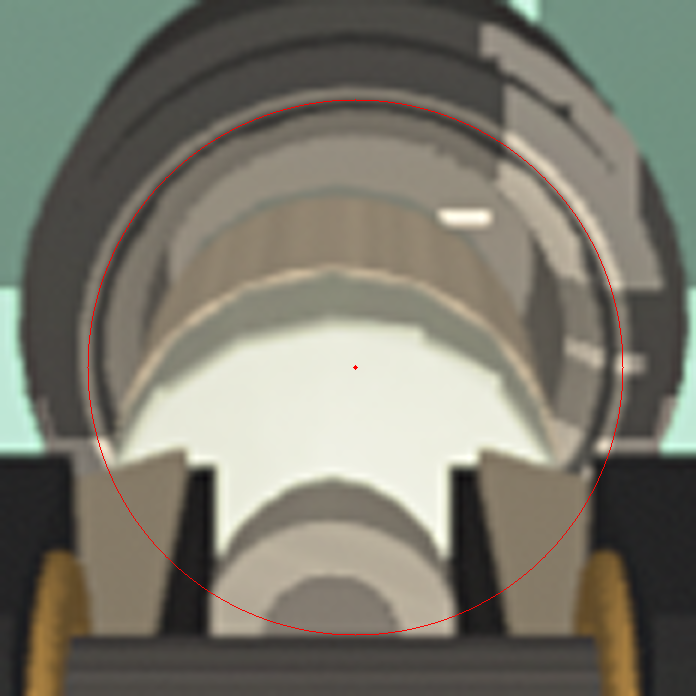

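play_rows([
  [0.013,0.003,0.03,0,0,0,0.9],
  [0,0,0.05,0,0,0,0.9],
  [0,0,0.05,0,0,0,0.9],
  [0,0,0.05,0,0,0,0.9],
  [0,0,0,0,0,0,0.9],
])

```text
clock: 23.7
position: [0.4607, 0.0889, 0.0922]
ee_rot: [3.142, -0.001, 0.002]
force: [-0.8, -0.6, -0.7]
width: 0.209
```

```bash
python3 go.py .4597 .0893 .0756
```

```text
pos [0.4607 0.0889 0.0922] vel [ 0.   -0.    0.   -0.01  0.    0.   -0.  ] w 19.2
shift m [-0.001  -0.0004  0.0166] frac [-0.007 -0.003  0.111] turn frac [ 0.    -0.002 -0.001]
```

play_rows([
  [-0.006,-0.003,0.04,0,0,0,0.9],
  [0,0,0.04,0,0,0,0.9],
  [0,0,0.02,0,0,0,0.9],
  [0,0,0,0,0,0,0.9],
])

```text
clock: 24.1
position: [0.4597, 0.0894, 0.0757]
ee_rot: [3.141, -0.001, 0.001]
force: [-0.2, 0.6, -1.1]
width: 0.203
```

play_rows([
  [0,0,0.006,0,0,0,0.9],
  [0,0,0,0,0,0,0.45],
  [0,0,0,0,0,0,0.1],
  [0,0,0,0,0,0,-0.1],
  [0,0,0,0,0,0,-0.1],
])

```text
clock: 24.6
position: [0.4605, 0.0896, 0.0755]
ee_rot: [-3.141, 0.001, -0.004]
force: [0.0, -1.0, -0.5]
width: 0.489
```

play_rows([
  [0,0,-0.1,0,0,0,-0.1],
  [0,0,-0.3,0,0,0,-0.1],
  [0,0,-0.33,0,0,0,-0.1],
  [0,0,-0.33,0,0,0,-0.1],
  [0,0,0,0,0,0,-0.1],
])

```text
clock: 25.1
position: [0.4593, 0.0886, 0.2396]
ee_rot: [3.139, -0.003, -0.001]
force: [0.0, 1.1, -0.8]
width: 0.551
```

```bash
python3 go.py .4785 -.0713 .24;  python3 - <<'E'
from h import *
im,m=snap("w23")
print(capfind(im,m,[.4597,.0894,.085],"c_v",40,.010))
E
```

```text
pos [0.4593 0.0886 0.2396] vel [ 0.    0.04 -0.02  0.08 -0.02 -0.06  0.02] w 50.7
shift m [ 1.950e-02  1.599e-01 -1.000e-04] frac [ 1.300e-01  1.066e+00 -1.000e-03] turn frac [ 0.004  0.002 -0.003]
[(array([258.5, 174.5], dtype=float32), array([0.4595, 0.091 ]), np.float64(0.94)), (array([270.2, 182.5], dtype=float32), array([0.4705, 0.0833]), np.float64(1.13)), (array([243.3, 181.7], dtype=float32), array([0.4453, 0.0841]), np.float64(0.96))]
```

View pics/w23.png

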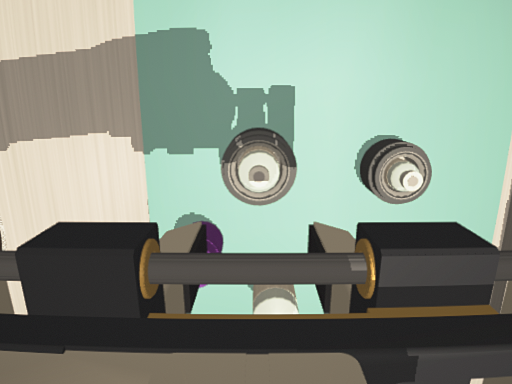

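play_rows([
  [0.04,0.3,0,0,0,0,-0.1],
  [0.04,0.3,0,0,0,0,-0.1],
  [0.02,0.25,0,0,0,0,-0.1],
  [0,0,0,0,0,0,-0.1],
  [0,0,0,0,0,0,-0.1],
])

```text
clock: 25.65
position: [0.4714, -0.0411, 0.2341]
ee_rot: [3.139, 0.006, -0.012]
force: [-0.3, 1.5, -0.9]
width: 0.549
```

```bash
python3 go.py .4785 -.0713 .14;  python3 - <<'E'
from h import *
im,m=snap("w24"); print(proj(m,[[.4785,-.0713,.095]]))
print(capfind(im,m,[.4785,-.0713,.095],"c_l",40,.010))
E
```

```text
pos [ 0.4714 -0.0411  0.2341] vel [ 0.04  0.01  0.02  0.01  0.01 -0.01  0.02] w 50.5
shift m [0.0077 0.03   0.0941] frac [0.051 0.2   0.627] turn frac [0.005 0.015 0.008]
[[266.85737399 212.85081117]]
[(array([266.7, 211.7], dtype=float32), array([ 0.4783, -0.0702]), np.float64(0.98)), (array([266.5, 214.5], dtype=float32), array([ 0.4782, -0.0729]), np.float64(1.04)), (array([291.7, 181.3], dtype=float32), array([ 0.5003, -0.0415]), np.float64(0.95))]
```

View pics/w24.png

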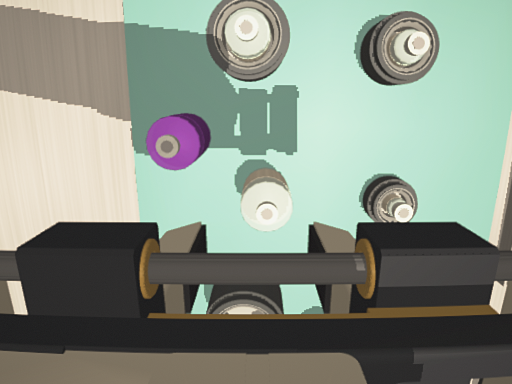

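The L cap is at (267,213), world (0.4783, −0.0713), matching the top view. The purple look-alike at (175,142) is well clear.

play_rows([
  [0.03,0.1,0,0.005,0.015,0.008,-0.1],
  [0.02,0.08,0.15,0,0,0,-0.1],
  [0,0,0.25,0,0,0,-0.1],
  [0,0,0.2,0,0,0,-0.1],
  [0,0,0,0,0,0,-0.1],
])

```text
clock: 26.2
position: [0.4793, -0.0622, 0.14]
ee_rot: [-3.14, -0.015, 0.001]
force: [-0.6, 0.4, 0.4]
width: 0.556
```

```bash
python3 go.py .4783 -.0713 .0845;  python3 - <<'E'
from h import *
im,m=snap("w25")
print(capfind(im,m,[.4785,-.0713,.095],"c_l",40,.010))
E
```

```text
pos [ 0.4793 -0.0622  0.14  ] vel [-0.02 -0.03  0.01 -0.04  0.03  0.05 -0.03] w 51.2
shift m [-0.001   0.0091  0.0555] frac [-0.007  0.061  0.37 ] turn frac [-0.003  0.001  0.019]
[(array([257.7, 226.8], dtype=float32), array([ 0.4787, -0.0701]), np.float64(1.01)), (array([257. , 230.2], dtype=float32), array([ 0.4783, -0.0724]), np.float64(0.97)), (array([255. , 227.3], dtype=float32), array([ 0.477 , -0.0705]), np.float64(1.09))]
```

View pics/w25.png

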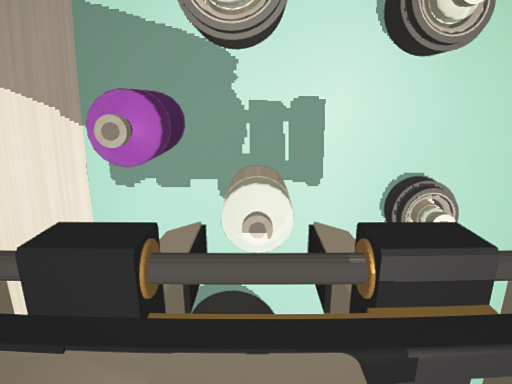

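play_rows([
  [-0.005,0.058,0,-0.003,0,0.019,-0.1],
  [0,0.01,0.08,0,0,0,-0.1],
  [-0.005,0,0.08,0,0,0,-0.1],
  [0,0,0,0,0,0,-0.1],
])

```text
clock: 26.65
position: [0.4813, -0.0721, 0.1195]
ee_rot: [-3.141, -0.003, -0.011]
force: [0.0, -0.8, 0.3]
width: 0.545
```

```bash
python3 go.py .4784 -.0713 .0845
```

```text
pos [ 0.4813 -0.0721  0.1195] vel [-0.   -0.02  0.   -0.02  0.01  0.01 -0.01] w 50.2
shift m [-0.0032 -0.0008  0.0349] frac [-0.021 -0.005  0.233] turn frac [-0.002 -0.014  0.004]
```

play_rows([
  [-0.021,-0.004,0.02,-0.002,-0.014,0.004,-0.1],
  [0,0,0.07,0,0,0,-0.1],
  [0,0,0.07,0,0,0,-0.1],
  [0,0,0.05,0,0,0,-0.1],
  [0,0,0,0,0,0,-0.1],
])

```text
clock: 27.15
position: [0.4781, -0.0711, 0.0854]
ee_rot: [-3.141, -0.0, 0.001]
force: [0.3, -0.1, -0.3]
width: 0.549
```

```bash
python3 go.py .4784 -.0713 .0845
```

```text
pos [ 0.4781 -0.0711  0.0854] vel [ 0.  0.  0. -0.  0.  0. -0.] w 50.5
shift m [0.0003 0.0002 0.0009] frac [0.002 0.001 0.006] turn frac [-0.     0.001  0.   ]
```

play_rows([
  [0,0,0.006,0,0,0,0.2],
  [0,0,0,0,0,0,0.4],
  [0,0,0,0,0,0,0.6],
  [0,0,0,0,0,0,0.8],
  [0,0,0,0,0,0,0.9],
], force=15)

```text
clock: 27.65
position: [0.4785, -0.0714, 0.0847]
ee_rot: [3.142, -0.0, 0.0]
force: [0.5, -0.3, -1.4]
width: 0.21
```

play_rows([
  [0,0,0,0,0,0,0.9],
  [0,0,0,0,0,0,0.9],
])

```text
clock: 27.85
position: [0.4785, -0.0713, 0.0849]
ee_rot: [-3.142, 0.0, -0.0]
force: [1.0, -0.1, -1.4]
width: 0.201
```

play_rows([
  [0,0,-0.2,0,0,0,0.9],
  [0,0,-0.33,0,0,0,0.9],
  [0,0,-0.33,0,0,0,0.9],
  [0,0,-0.25,0,0,0,0.9],
  [-0.04,0.2,0,0,0,0,0.9],
])

```text
clock: 28.35
position: [0.4719, -0.0984, 0.2563]
ee_rot: [3.141, 0.008, -0.007]
force: [0.7, -0.7, -1.8]
width: 0.209
```

play_rows([
  [-0.04,0.28,0,0,0,0,0.9],
  [-0.04,0.25,0,0,0,0,0.9],
  [-0.02,0.1,0,0,0,0,0.9],
  [0,0,0,0,0,0,0.9],
  [0,0,0,0,0,0,0.9],
])

```text
clock: 28.85
position: [0.4564, -0.1987, 0.2589]
ee_rot: [3.141, 0.005, 0.001]
force: [0.1, 0.7, -1.9]
width: 0.206
```

```bash
python3 go.py .455 -.216 .17;  python3 - <<'E'
from h import *
im,m=snap("w26"); print(proj(m,[[.455,-.216,.074]]))
print(capfind(im,m,[.455,-.216,.074],"c_shl",60,.035))
E
```

```text
pos [ 0.4564 -0.1987  0.2589] vel [ 0.01 -0.    0.    0.   -0.    0.    0.  ] w 18.9
shift m [-0.0014  0.0173  0.0889] frac [-0.01   0.115  0.593] turn frac [ 0.001 -0.001  0.006]
[[256.52609674 187.31060116]]
[(array([256.8, 173.8], dtype=float32), array([ 0.4553, -0.2017]), np.float64(1.09)), (array([257. , 187.8], dtype=float32), array([ 0.4555, -0.2166]), np.float64(0.86)), (array([259.5, 187.3], dtype=float32), array([ 0.4581, -0.216 ]), np.float64(0.91))]
```

View pics/c_shl.png

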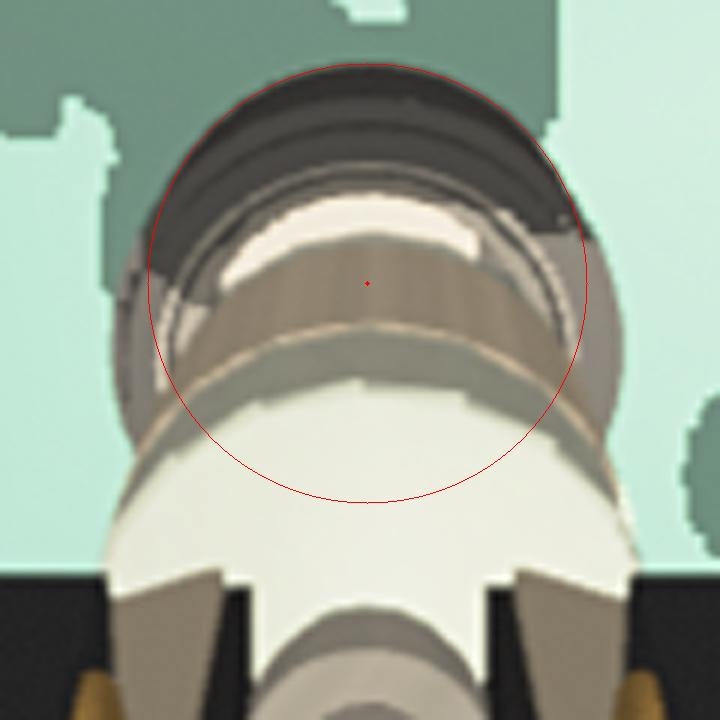

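play_rows([
  [-0.005,0.05,0,0,0,0,0.9],
  [-0.005,0.05,0.1,0,0,0,0.9],
  [0,0.01,0.25,0,0,0,0.9],
  [0,0,0.15,0,0,0,0.9],
  [0,0,0,0,0,0,0.9],
])

```text
clock: 29.4
position: [0.4579, -0.2111, 0.182]
ee_rot: [-3.141, -0.022, -0.004]
force: [0.8, -0.5, 0.2]
width: 0.213
```

```bash
python3 go.py .455 -.2163 .0975;  python3 - <<'E'
from h import *
im,m=snap("w27"); print(proj(m,[[.455,-.216,.074]]))
print(capfind(im,m,[.455,-.216,.074],"c_shl",60,.035))
E
```

```text
pos [ 0.4579 -0.2111  0.182 ] vel [-0.01 -0.02  0.   -0.03  0.02  0.03 -0.01] w 19.6
shift m [-0.0032  0.0052  0.0845] frac [-0.022  0.035  0.563] turn frac [-0.001 -0.005  0.028]
[[254.16526464 195.69223121]]
[(array([254.3, 197.3], dtype=float32), array([ 0.4552, -0.2174]), np.float64(1.0)), (array([249. , 192.3], dtype=float32), array([ 0.4508, -0.2132]), np.float64(1.13)), (array([259.8, 191.8], dtype=float32), array([ 0.4595, -0.2127]), np.float64(1.13))]
```

View pics/c_shl.png

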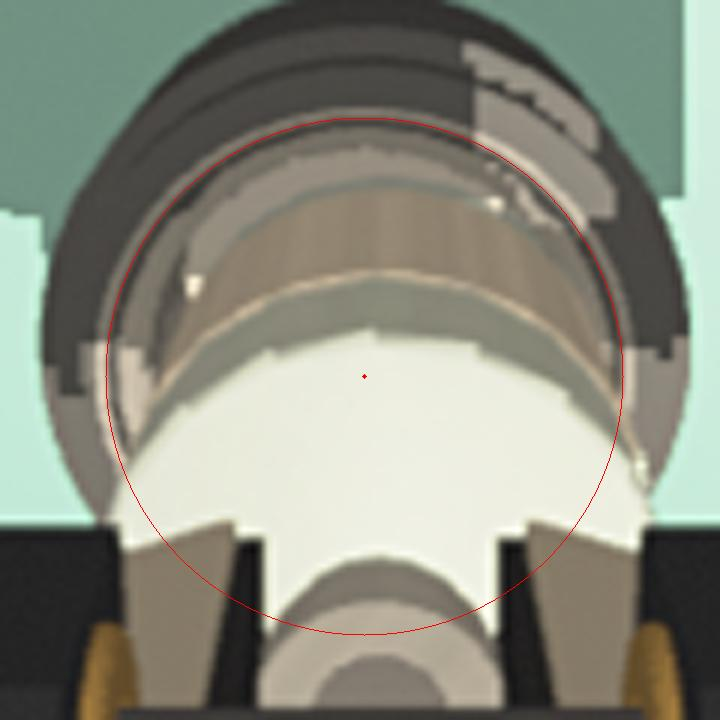

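play_rows([
  [-0.02,0.035,0,-0.001,-0.005,0.028,0.9],
  [0,0.005,0.06,0,0,0,0.9],
  [-0.004,0,0.05,0,0,0,0.9],
  [0,0,0,0,0,0,0.9],
])

```text
clock: 29.85
position: [0.457, -0.2181, 0.1688]
ee_rot: [3.14, 0.001, 0.01]
force: [-0.1, -0.1, -0.3]
width: 0.206
```

```bash
python3 go.py .4552 -.2167 .0975;  python3 - <<'E'
from h import *
im,m=snap("w28"); print(proj(m,[[.4552,-.2167,.074]]))
print(capfind(im,m,[.4552,-.2167,.074],"c_shl",60,.035))
E
```

```text
pos [ 0.457  -0.2181  0.1688] vel [-0.   -0.01  0.   -0.01  0.    0.01 -0.01] w 18.9
shift m [-0.0023 -0.0015  0.0713] frac [-0.015 -0.01   0.475] turn frac [ 0.002 -0.012  0.001]
[[255.1473383  192.15413505]]
[(array([255. , 192.7], dtype=float32), array([ 0.4551, -0.2171]), np.float64(1.0)), (array([257.8, 191.3], dtype=float32), array([ 0.4573, -0.2161]), np.float64(0.93)), (array([257., 195.], dtype=float32), array([ 0.4566, -0.219 ]), np.float64(1.06))]
```

View pics/c_shl.png

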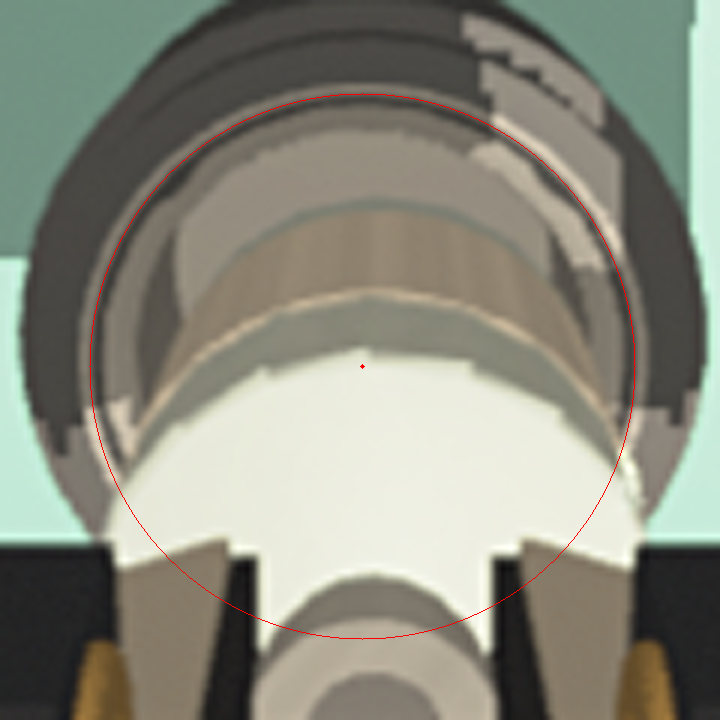

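play_rows([
  [-0.015,-0.008,0,0.002,-0.012,0,0.9],
  [-0.003,0,0.05,0,0,0,0.9],
  [0,0,0.05,0,0,0,0.9],
  [0,0,0.03,0,0,0,0.9],
  [0,0,0,0,0,0,0.9],
])

```text
clock: 30.4
position: [0.4547, -0.2167, 0.1485]
ee_rot: [3.141, 0.002, 0.001]
force: [0.3, 1.1, -0.9]
width: 0.205
```

```bash
python3 go.py .4552 -.2167 .0975
```

```text
pos [ 0.4547 -0.2167  0.1485] vel [ 0.  0. -0. -0. -0.  0. -0.] w 18.9
shift m [ 0.0005 -0.0001  0.051 ] frac [ 0.003 -0.     0.34 ] turn frac [ 0.    -0.002  0.002]
```

play_rows([
  [0.003,0,0.05,0,0,0,0.9],
  [0,0,0.06,0,0,0,0.9],
  [0,0,0.06,0,0,0,0.9],
  [0,0,0.05,0,0,0,0.9],
  [0,0,0,0,0,0,0.9],
])

```text
clock: 30.9
position: [0.455, -0.2167, 0.112]
ee_rot: [3.141, 0.002, 0.0]
force: [0.1, 0.7, 0.1]
width: 0.211
```

```bash
python3 go.py .4552 -.2167 .0972; python3 - <<'E'
from h import *
im,m=snap("w29")
cv2.imwrite("pics/w29c.png",cv2.resize(im[120:300,170:350],None,fx=3.3,fy=3.3))
E
```

```text
pos [ 0.455  -0.2167  0.112 ] vel [ 0.   -0.    0.   -0.01  0.    0.   -0.  ] w 19.4
shift m [0.0002 0.     0.0148] frac [0.001 0.    0.099] turn frac [ 0.    -0.     0.002]
```

View pics/w29c.png

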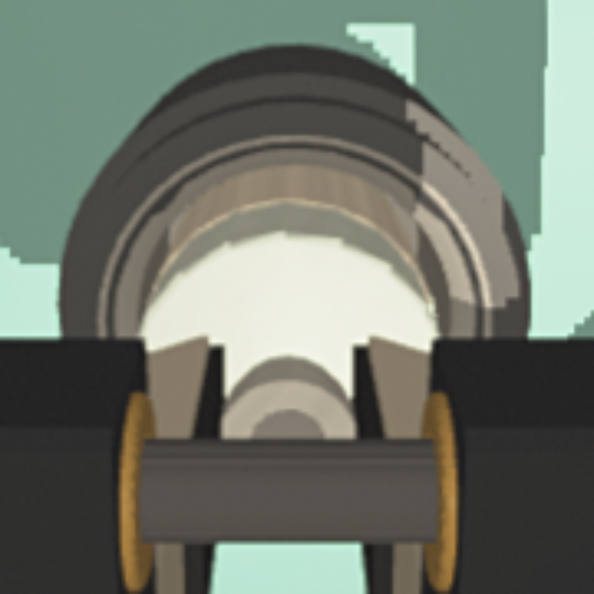

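Centred in the bore with no contact. Lowering the last 15 mm.

play_rows([
  [0,0,0.04,0,0,0,0.9],
  [0,0,0.04,0,0,0,0.9],
  [0,0,0.012,0,0,0,0.9],
  [0,0,0,0,0,0,0.9],
])

```text
clock: 31.35
position: [0.4556, -0.2171, 0.0979]
ee_rot: [3.141, 0.001, 0.002]
force: [0.1, -0.3, -1.4]
width: 0.204
```

play_rows([
  [-0.002,-0.002,0.009,0,0,0,0.9],
  [0,0,0,0,0,0,0.9],
])

```text
clock: 31.55
position: [0.4557, -0.217, 0.0968]
ee_rot: [3.141, 0.001, 0.004]
force: [-0.1, -0.3, -1.1]
width: 0.21
```

play_rows([
  [0,0,0,0,0,0,0.45],
  [0,0,0,0,0,0,0.1],
  [0,0,0,0,0,0,-0.1],
  [0,0,0,0,0,0,-0.1],
  [0,0,0,0,0,0,-0.1],
])

```text
clock: 32.05
position: [0.4561, -0.2171, 0.0973]
ee_rot: [3.141, 0.002, 0.005]
force: [0.3, -0.5, -0.8]
width: 0.537
```

play_rows([
  [0,0,-0.1,0,0,0,-0.1],
  [0,0,-0.3,0,0,0,-0.1],
  [0,0,-0.33,0,0,0,-0.1],
  [-0.15,0,-0.33,0,0,0,-0.1],
  [-0.1,0,0,0,0,0,-0.1],
])

```text
clock: 32.55
position: [0.42, -0.2172, 0.2559]
ee_rot: [3.139, 0.001, -0.002]
force: [0.8, -0.5, -0.3]
width: 0.55
```

play_rows([
  [0,0,0,0,0,0,-0.1],
  [0,0,0,0,0,0,-0.1],
  [0,0,0,0,0,0,-0.1],
])

```text
clock: 32.85
position: [0.4197, -0.2168, 0.2564]
ee_rot: [3.141, 0.001, 0.001]
force: [0.2, 0.1, -0.2]
width: 0.549
```

```bash
python3 - <<'E'
from h import *
t=get_image("top"); s=get_image("scene"); im,m=snap("w30")
cv2.imwrite("pics/topf.png",cv2.resize(t[125:270,100:430],None,fx=2.4,fy=2.4,interpolation=cv2.INTER_CUBIC))
cv2.imwrite("pics/scenef.png",cv2.resize(s[95:315,110:400],None,fx=2.7,fy=2.7,interpolation=cv2.INTER_CUBIC))
t0=cv2.imread("pics/top0.png");print(tcp()[0])
E
```

```text
[ 0.41964816 -0.21684773  0.25623373]
```

View pics/topf.png

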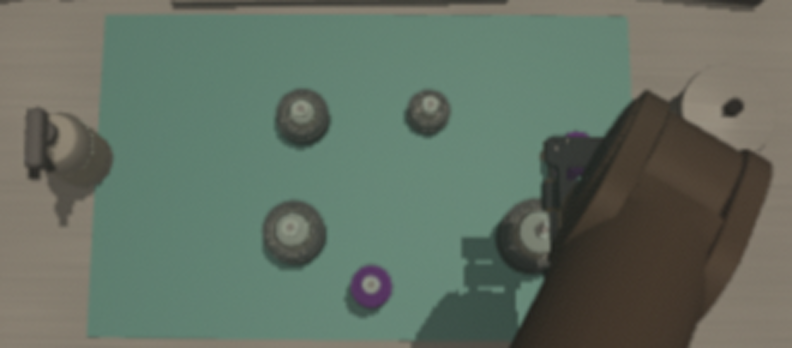

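View pics/scenef.png

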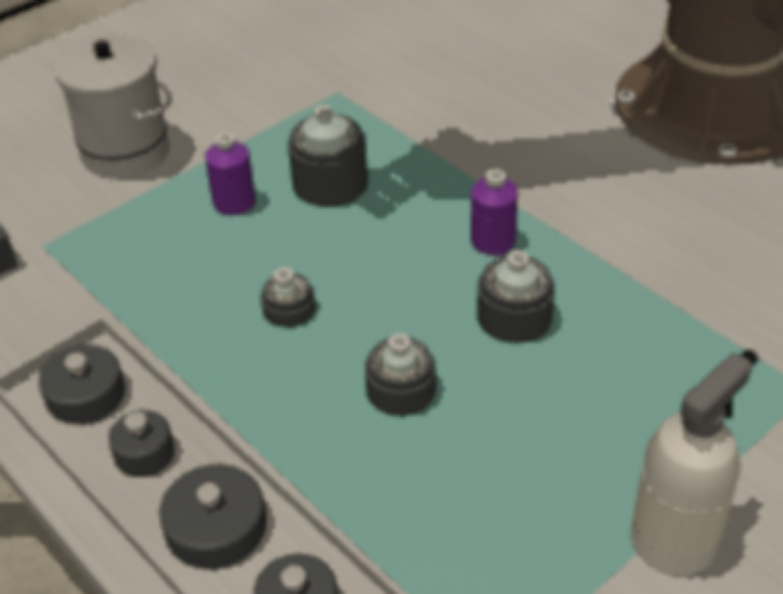

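View pics/w30.png

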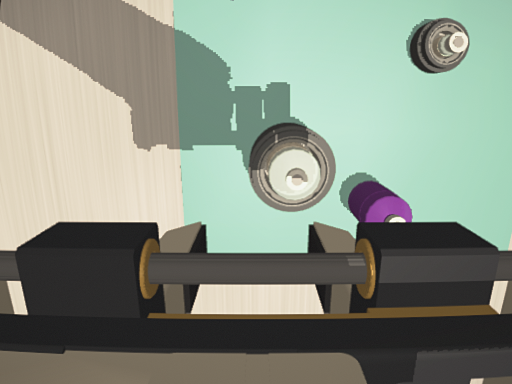

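All four vials stand upright in their shields, and the pot, bottle and purple vials haven't moved. As a last check I'll compare where the caps appear in the scene view with where seated vials should put them.

```bash
python3 - <<'E'
from h import *
s=camera_model("scene"); o=observe()
for n,X,c in [("xs",[.6238,-.0845,.052],(284,274)),("s",[.6143,.0815,.07],(400,342)),("m",[.4596,.0895,.085],(517,259)),("l",[.4553,-.2167,.107],(324,113))]:
    print(n,((proj(s,[X])[0]-[110,95]+.5)*2.7-.5).round(0),c)
print(o["force"].round(1),o["dq"].round(3),o["clock"])
E
```

```text
xs [286. 272.] (284, 274)
s [401. 340.] (400, 342)
m [520. 256.] (517, 259)
l [326. 109.] (324, 113)
[ 0.4 -0.2 -0.8] [ 0.001 -0.003  0.004 -0.001  0.005 -0.002 -0.001] 33.0
```

Within 1–2 px for every cap, so all are at seated height. Handing in.

```bash
python3 -c "
from cell import *
print(sign_off())"
```

```text
the job is handed in; nothing more can be done
None
```

All four vials are standing in the shields of their own size, and I handed the job in at about 33 s of the 93 s. I gripped each vial by its cap, lowered it to the bore floor, and released it there.

- **Seating:** in the last scene picture each cap was within about 2 px of where a seated vial would put it. This checks the height only to a few mm.
- **Floor contact:** only vial_s showed a clear touch, about 3.5 N at the expected height. I released the other three at their calculated floor heights with no force reading to confirm contact.
- **Upright and centred:** the last pictures show all four vials upright and centred in their bores. The arm was hiding part of shield_l in the top view, so I checked vial_l in the wrist and scene views.
- **Everything else:** by eye, the carry pot, spray bottle and both purple look-alikes are where they started; I did not measure this. The gripper was clear of everything at hand-in.

**Disagreement:** my first top-view estimates of the shield positions, read by eye, were 3–5 mm off the wrist-camera ones. I used the wrist-camera positions, which held up in repeat looks, and all four vials went in without a sideways push.

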